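# Rack the weld discs and empty the slug tray

## Robot

A 6-joint arm with a two-finger parallel gripper is mounted at the origin on the work surface. World frame = base frame: x ahead of the robot, y to its left, z up, the work surface at z = 0. Lengths are in m, angles in rad, forces in N, time in s.
With the tool pointing down it reaches from about 0.225 to 0.875 m from the base axis. Payload 3.4 kg.
Tool frame: the origin (TCP) lies on the mounting face of the last link; the fingertips stand 173 mm ahead of it and the grasp point (between the pads) lies 155 mm ahead of it; z points along the fingers, y is the line along which they close (so a half turn about z gives the same grasp; the last joint's range is limited). The gripper opens to 85 mm and grips with 20 to 120 N. Pads are 22 mm wide; open, the fingers measure 114 mm over their backs; the gripper's body (76 mm by 85 mm) begins 54 mm behind the grasp point. The pads swing forward as they close: fully open they stand 13 mm farther back than shut.
Start: joints at [1.11, 0.276, 1.505, -0, 1.361, -0.121], TCP at [0.192, 0.542, 0.405] pointing down, gripper open.
Joint ranges: [-2.89, 2.89], [-0.75, 2.08], [0.22, 2.7], [-1.18, 4.32], [0.11, 2.71], [-2.7, 2.7]. Speed limits (rad/s): [2.57, 2.57, 3.14, 3.14, 3.14, 3.14].

## Interface

Orientations are given as a unit quaternion [w, x, y, z].
In Python, from rig import manip gives the robot as it stands.
- The arm moves only by the tool carry_out, never from a script. Its arguments are lists of equal length, an entry for each row: "linear": the shift along the world's x, y, z each as a share of 500 mm, from -1 to 1, a list of three; "angular": the turn, a rotation vector about the world's x, y, z each as a share of 0.08 rad, from -1 to 1, a list of three; "hand": the opening, from 0 (shut) to 1 (fully open). In form: {"linear": [[x, y, z], ...], "angular": [[rx, ry, rz], ...], "hand": [hand, ...]}. A call has 1 to 8 rows; each row shifts and turns the commanded pose from where the row before left it; what a row does not reach is not made up. A row lasts 1/12 s, in which the tool goes at most 41.7 mm and 7.16 degrees, less where a joint would pass 70% of its speed; a pose out of reach is approached as far as the arm can. A call with a number of a shift or a turn outside -1 to 1 is refused whole. A call with a gripper value outside its range is refused whole. The fingers move at their own pace and stop on an object; "force" is the grip in N (left out, the last holds). Time passes only in rows, so rows that do not move let the fingers close. It gives the time, the measured TCP pose, the force, the opening and the grip force at its end, in the units of the state.
- manip.get_state(): the state, without advancing time (a new reading comes with each control period).
- manip.get_image(name): name is "scene" or "top" or "wrist"; returns the picture (400x640x3 uint8, red, green, blue); there is no depth.
- manip.camera_params(name): a dict with "fx", "fy", "cx", "cy" (pixels), "view" (4x4, takes a point from world to camera coordinates); the wrist camera has in their place "hand_eye" (4x4, takes a point from camera to tool coordinates, whose origin is the TCP and whose axes are the flange's). Camera axes: x right, y down, z forward; pixel columns grow to the right and rows downward; lengths in m; the calibration is good to about 2 mm. A picture is of the moment at which its call begins: read the wrist's pose just before it. camera_params takes no time and is no camera call.
- manip.sign_off(): hands the job in; it is judged then, once.
The state is a dict: "clock": time; "qpos": joint angles; "qd": joint speeds; "effort": joint torques, N m; "position": TCP position; "ee_rot": TCP orientation; "contact_force": force on the tool from outside, world axes, zero at the start; "moment": the same for the moment, N m; "width": finger opening in m; "gripper_force": force on a finger pad.
Only numpy, scipy, OpenCV 4.12 (cv2) and the standard library are available. Lean on these libraries where they do the work, as an engineer would, in place of code of your own. Each camera call takes 0.05 s, during which the arm holds its last target. There are 200 camera calls.

## Task

The bevelled aluminium discs lying in front of the stop bar are cleaned for welding, so keep the gripper off them: slide the flat lifter under each one, carry it level and set it down flat on the rails of the steel rack. Also empty the catch tray by tipping its slugs out over its lip into the yellow scrap bin, and stand the tray back flat on the table. Finish with the lifter laid lengthwise on its rubber mat, let go of everything, and leave the other tools on the table where they are.

Things in the scene. Friction and masses are not known exactly. Their poses are not given: they have to be found in the camera images.
- disc0: Aluminium disc (2 or 3 present), 84 mm across, 10 mm thick, 130 g. Both rims have a weld bevel 4 mm high, 7 mm wide: flat underside 70 mm across, edge 4 to 6 mm above the table. Origin: centre of the underside; z up. Lies loose, 3 to 32 mm in front of the stop bar; a blade pushed at it slides it to the bar, then rides under it. Friction on the blade about 0.35.
- disc1: Aluminium disc (2 or 3 present), 84 mm across, 10 mm thick, 130 g. Both rims have a weld bevel 4 mm high, 7 mm wide: flat underside 70 mm across, edge 4 to 6 mm above the table. Origin: centre of the underside; z up. Lies loose, 3 to 32 mm in front of the stop bar; a blade pushed at it slides it to the bar, then rides under it. Friction on the blade about 0.35.
- disc2: Aluminium disc (2 or 3 present), 84 mm across, 10 mm thick, 130 g. Both rims have a weld bevel 4 mm high, 7 mm wide: flat underside 70 mm across, edge 4 to 6 mm above the table. Origin: centre of the underside; z up. Lies loose, 3 to 32 mm in front of the stop bar; a blade pushed at it slides it to the bar, then rides under it. Friction on the blade about 0.35.
- stop: Flat steel stop bar fixed to the table, 330 mm long (its y), 30 mm wide (x), 12 mm high, with two pin heads to 24 mm high on top at y = +-150 mm. Origin: centre of the underside. Its front face is at x = -15 mm; the discs lie on that (-x) side, roughly at y = -100, 0, 100 mm.
- rack: Fixed rack of steel rails along its x (-115 to 75 mm), tops at z = 30, 5 mm thick, 20 high, in two lanes centred at y = -48 and 48; rails at +-25 of each: clear gap 45, open at both ends; cross bars 10 high under them at x = -95, 55. -x faces the robot. A lane holds two discs, e.g. at x = -60 and 32; each rests on both rails while the blade goes down and out between them. Origin at table height.
- lifter: Steel spatula, orange handle, 190 g. x runs from handle to blade, z up. Origin: underside of the blade's rear end. Blade x = 0 to 115 mm, 36 wide, 3 thick, thinning to 1.5 over the last 30. Neck 14 wide rises from x = 15, z = 2 to x = -25, z = 41. Handle: bar parallel to the blade, x = -110 to -20, 16 wide, z = 30 to 54. Lies stably on its blade; centre of mass near x = 9.
- lifter_grip (a point): Place to grip on the lifter's handle: 50 mm behind the blade's rear end, on the middle line, 42 mm above the blade's underside. Grip across the 16 mm width.
- lifter_tip (a point): Middle of the blade's front edge, at underside height.
- lifter_mid (a point): Middle of the lifter's length (x = 5 mm), at underside height: compare with the mat's centre.
- mat: Rubber tool mat lying flush on the table (about 1 mm, you may treat it as table surface), 260 mm along its x and 110 mm along its y: the lifter's place. Origin: its centre.
- tray: Aluminium dustpan-like tray, 220 g, 90 mm wide (y). Floor 3 mm thick, x = -30 to 55 mm, then sloping up 12 deg to the pouring lip at x = -58 mm (9 mm high), which faces the robot. Side walls 25 mm, back wall 30 mm high. Handle: blue bar x = 55 to 140, z = 20 to 42, 16 mm wide. Origin: under the floor; z up. Slugs slide (friction about 0.35) when the lip is tipped 45 deg down or more.
- tray_handle (a point): Place to grip on the tray's handle, 90 mm behind the tray's origin, 31 mm above its underside. Grip across the 16 mm width.
- slug0: Dark steel slug (two to four are present), a short cylinder 24 mm across and 12 mm high, 43 g, loose in the tray. Origin: centre of its lower face; z along its axis.
- slug1: Dark steel slug (two to four are present), a short cylinder 24 mm across and 12 mm high, 43 g, loose in the tray. Origin: centre of its lower face; z along its axis.
- slug2: Dark steel slug (two to four are present), a short cylinder 24 mm across and 12 mm high, 43 g, loose in the tray. Origin: centre of its lower face; z along its axis.
- slug3: Dark steel slug (two to four are present), a short cylinder 24 mm across and 12 mm high, 43 g, loose in the tray. Origin: centre of its lower face; z along its axis.
- bin: Open yellow scrap bin fixed to the table, outside 150 mm (x) by 160 mm (y), 75 mm high, walls 4 mm. Origin: centre of the underside.
- jar: Small jar, 56 mm across, 70 mm high. A bystander: leave it alone. Origin: underside.
- square: Red triangular welding magnet, about 90 mm, 16 mm high. A bystander: leave it alone. Origin: underside.
- brush: Hand brush, lying. A bystander: leave it alone. Origin: underside.
- tape: Yellow tape measure, 65 mm square, 35 mm high. A bystander: leave it alone. Origin: underside.
- hammer: Hammer, lying. A bystander: leave it alone. Origin: underside.
There are look-alikes about, which are no part of the job. There is more than one size of the tray; the one meant has the size given above.

How it is judged:
By the outcome, as a careful person would: the job done as asked, in the order asked, and still so for the second after the job is handed in, with the robot touching nothing.
Of disc0, disc1, disc2 only 2 to 3 are there at a start; the rules pass over those that are not, and their reading is None.
Of slug0, slug1, slug2, slug3 only 2 to 4 are there at a start; the rules pass over those that are not, and their reading is None.
At some moment in a run one of lifter, tray may be knocked a few centimetres aside while the robot is not near it.
It also fails if it takes over 210 s, if anything falls off the work surface, if the arm or the gripper's body presses on something with over 40 N, if the wrist force passes 120 N, or if a joint passes its speed limit or range.

## Working session

There is one attempt and no reset: what is moved stays moved. The work goes in short steps, Python scripts to look and compute and a tool call to move; the robot and the scene stay as the last step left them, time stands still between calls to the robot, and variables do not carry over. Pictures are saved under pics/ and viewed, at most 14 in all, crops included, and the job is handed in when it is done.

Besides the shell and the picture viewer there is one more tool, called after ">>>" as name(argument=value, ...) on one line, values as JSON. carry_out: Moves the arm, as the interface text tells. Its arguments: {"type":"object","properties":{"linear":{"type":"array"},"angular":{"type":"array"},"hand":{"type":"array"},"force":{"type":"number"}},"required":["linear","angular","hand"]}

```bash
ls; mkdir -p pics
python3 - <<'E'
from rig import manip
import cv2,numpy as np
np.set_printoptions(precision=4,suppress=True)
print(manip.get_state())
for n in ["scene","top","wrist"]:
    im=manip.get_image(n); cv2.imwrite(f"pics/{n}0.png",im[:,:,::-1]); p=manip.camera_params(n); print(n,p)
a=[cv2.imread(f"pics/{n}0.png") for n in ["scene","top"]]
E
```

```text
pics
{'clock': 0.0, 'qpos': array([ 1.11  ,  0.2766,  1.5061, -0.    ,  1.3607, -0.121 ]), 'qd': array([-0.0008, -0.0004,  0.0009,  0.0011, -0.0008, -0.0009]), 'effort': array([ -0.0013, -41.6797, -24.5798,  -0.0001,   0.0115,  -0.    ]), 'position': array([0.1916, 0.5419, 0.4039]), 'ee_rot': array([-0.0003,  0.1691,  0.9856, -0.0009]), 'contact_force': array([-0.1043, -0.1839,  0.5066]), 'moment': array([-0.0319, -0.0313, -0.0147]), 'gripper_force': 0.0, 'width': 0.08526312706646881}
scene {'fx': 437.69323159496275, 'fy': 437.69323159496275, 'cx': 319.786585884717, 'cy': 200.35972288078486, 'view': array([[-0.7999,  0.6002, -0.0003,  0.3909],
       [ 0.413 ,  0.55  , -0.7259, -0.1867],
       [-0.4355, -0.5807, -0.6878,  1.6004],
       [ 0.    ,  0.    ,  0.    ,  1.    ]])}
top {'fx': 479.5752409631128, 'fy': 479.5752409631128, 'cx': 322.60963695058877, 'cy': 208.444199296164, 'view': array([[ 0.0093, -0.9999,  0.0096, -0.016 ],
       [-0.9876, -0.0107, -0.1568,  0.4785],
       [ 0.1569, -0.0081, -0.9876,  1.7548],
       [ 0.    ,  0.    ,  0.    ,  1.    ]])}
wrist {'fx': 307.91841398165394, 'fy': 307.91841398165394, 'cx': 319.15345850350127, 'cy': 201.35994530700103, 'hand_eye': array([[-0.0004, -0.9505, -0.3107,  0.0801],
       [ 1.    ,  0.    , -0.0013,  0.0003],
       [ 0.0013, -0.3107,  0.9505,  0.0311],
       [ 0.    ,  0.    ,  0.    ,  1.    ]])}
```

View pics/top0.png

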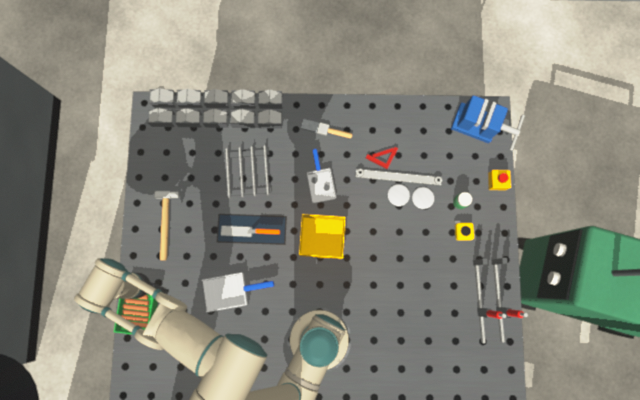

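View pics/scene0.png

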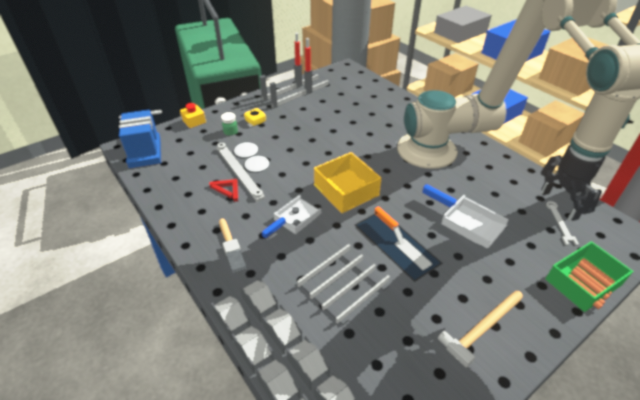

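Top view: two discs at (398,195) and (423,197), in front of the stop bar, which runs (360,173) to (440,180). The rack is at (247,168) and the bin at (322,237). The lifter, orange handle, lies on the mat at (250,231) with its blade to the left.

Tray candidates are the small one with slugs at (321,185) and the large empty one at (225,292). The small one fits: it holds slugs and its lip faces the robot. I will confirm it by measuring and with a crop.

```bash
cat > h.py <<'E'
import cv2,numpy as np
from rig import manip
from scipy.spatial.transform import Rotation as R
np.set_printoptions(precision=4,suppress=True)
def cam(n,st=None):
    p=manip.camera_params(n); K=np.array([[p['fx'],0,p['cx']],[0,p['fy'],p['cy']],[0,0,1]])
    if n=='wrist':
        q=st['ee_rot']; T=np.eye(4); T[:3,:3]=R.from_quat([q[1],q[2],q[3],q[0]]).as_matrix(); T[:3,3]=st['position']
        C=T@p['hand_eye']
    else: C=np.linalg.inv(p['view'])
    return K,C
def ray(c,uv):
    K,C=c; uv=np.atleast_2d(np.asarray(uv,float)); d=np.linalg.solve(K,np.c_[uv,np.ones(len(uv))].T)
    return C[:3,3],(C[:3,:3]@d).T
def onz(c,uv,z):
    o,d=ray(c,uv); return o+d*((z-o[2])/d[:,2])[:,None]
def two(c1,u1,c2,u2):
    o1,d1=ray(c1,u1);o2,d2=ray(c2,u2);d1=d1[0];d2=d2[0]
    s=np.linalg.lstsq(np.c_[d1,-d2],o2-o1,rcond=None)[0]; a=o1+s[0]*d1;b=o2+s[1]*d2
    return (a+b)/2,np.linalg.norm(a-b)
def proj(c,P):
    K,C=c; V=np.linalg.inv(C); P=np.atleast_2d(P); q=(V[:3,:3]@P.T+V[:3,3:]); q=K@q; return (q[:2]/q[2]).T
def mask(im,lo,hi,roi=None):
    m=cv2.inRange(cv2.cvtColor(im,cv2.COLOR_RGB2HSV),np.array(lo),np.array(hi))
    if roi:
        k=np.zeros_like(m);x0,y0,x1,y1=roi;k[y0:y1,x0:x1]=255;m&=k
    return m
def blobs(m,amin=20):
    cs,_=cv2.findContours(m,cv2.RETR_EXTERNAL,cv2.CHAIN_APPROX_NONE)
    return sorted([(cv2.contourArea(c),cv2.minAreaRect(c),c) for c in cs if cv2.contourArea(c)>=amin],key=lambda t:-t[0])
def snap(name,n='wrist'):
    st=manip.get_state(); im=manip.get_image(n); cv2.imwrite(f'pics/{name}.png',im[:,:,::-1]); np.savez(f'pics/{name}.npz',im=im,position=st['position'],ee_rot=st['ee_rot']); return im,cam(n,st)
def load(name):
    d=np.load(f'pics/{name}.npz'); return d['im'],cam('wrist',d)
E
python3 - <<'E'
from h import *
t=cam('top');s=cam('scene')
it=cv2.imread('pics/top0.png')[:,:,::-1].copy();isc=cv2.imread('pics/scene0.png')[:,:,::-1].copy()
for nm,uv,z in [('discs',[(398,195),(423,197)],.01),('stop',[(360,173),(440,180)],.024),('rack corners',[(227,195),(270,192),(228,146),(266,143)],.03),('bin',[(300,256),(345,258),(302,215),(346,216)],.075),('mat',[(220,214),(286,217),(217,242),(285,244)],0),('small tray',[(309,200),(334,197),(309,173)],.02),('big tray',[(204,279),(241,275),(209,311),(247,302)],.02),('jar',[(465,200)],.07),('base',[(322,340)],0)]:
    print(nm);print(onz(t,uv,z)[:,:2])
# lifter, tray handle by two views
for nm,lo,hi,rt,rs in [('orange',(5,150,120),(18,255,255),(250,220,285,240),(370,200,405,235)),('blue',(100,120,80),(130,255,255),(305,145,330,175),(255,210,290,242)),('bigblue',(100,120,80),(130,255,255),(240,275,280,300),(415,178,460,215))]:
    a=blobs(mask(it,lo,hi,rt),5)[0];b=blobs(mask(isc,lo,hi,rs),5)[0]
    print(nm,a[1],b[1],two(t,a[1][0],s,b[1][0]))
    print(onz(t,cv2.boxPoints(a[1]),.045)[:,:2])
c=np.hstack([cv2.resize(it[140:210,290:350],(400,466),interpolation=cv2.INTER_CUBIC),cv2.resize(it[262:332,195:255],(400,466),interpolation=cv2.INTER_CUBIC)])
cv2.imwrite('pics/crop.png',c[:,:,::-1])
E
```

```text
discs
[[ 0.5382 -0.2989]
 [ 0.5315 -0.3944]]
stop
[[ 0.6193 -0.1527]
 [ 0.5955 -0.4578]]
rack corners
[[0.5272 0.3491]
 [0.5405 0.1877]
 [0.7179 0.353 ]
 [0.7315 0.2081]]
bin
[[ 0.2985  0.0689]
 [ 0.2929 -0.0932]
 [ 0.4477  0.0641]
 [ 0.4457 -0.0966]]
mat
[[0.4591 0.3785]
 [0.4502 0.1275]
 [0.3524 0.3852]
 [0.3474 0.129 ]]
small tray
[[ 0.5133  0.0405]
 [ 0.5259 -0.0541]
 [ 0.618   0.0419]]
big tray
[[0.2138 0.4228]
 [0.2297 0.2873]
 [0.0987 0.3991]
 [0.1321 0.2619]]
jar
[[ 0.5108 -0.5362]]
base
[[-0.0027 -0.0138]]
orange ((267.5, 231.5), (5.0, 23.0), 90.0) ((385.1448059082031, 217.46205139160156), (26.408464431762695, 7.806275844573975), 41.6335334777832) (array([0.3902, 0.1914, 0.0401]), np.float64(0.0015055444056601575))
[[0.398  0.2341]
 [0.3989 0.1493]
 [0.3803 0.1488]
 [0.3795 0.2335]]
blue ((316.1878356933594, 158.97109985351562), (20.679779052734375, 5.093915939331055), 81.25383758544922) ((272.82000732421875, 227.26002502441406), (8.199999809265137, 27.800003051757812), 53.13010025024414) (array([0.6715, 0.015 , 0.0277]), np.float64(0.000221514106497253))
[[ 0.7051  0.0309]
 [ 0.7083  0.0118]
 [ 0.6288 -0.0009]
 [ 0.6256  0.018 ]]
bigblue ((258.52191162109375, 285.6148986816406), (5.894031047821045, 29.7976016998291), 79.2156982421875) ((438.56939697265625, 195.32203674316406), (34.46306610107422, 9.575416564941406), 27.645973205566406) (array([0.1915, 0.2195, 0.0396]), np.float64(0.0005875397955387491))
[[0.1916 0.2736]
 [0.2126 0.1681]
 [0.1919 0.1636]
 [0.171  0.2689]]
```

View pics/crop.png

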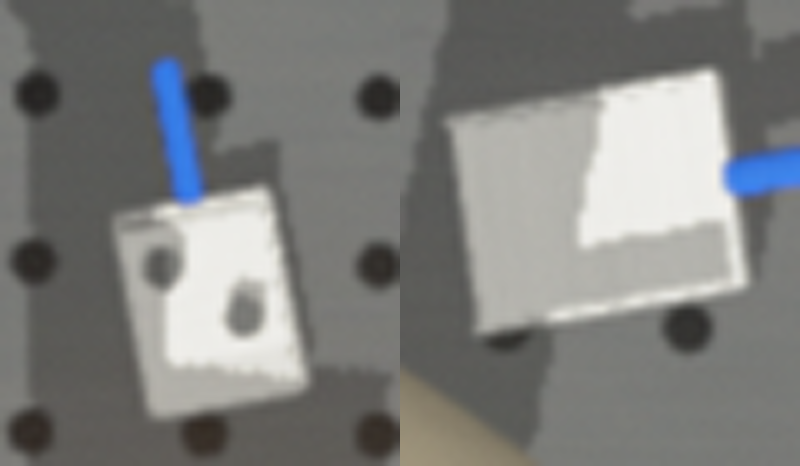

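The crop confirms it. The small tray, left in the crop, is about 95 mm wide, holds two slugs and has its lip toward the robot. The other is about 137 mm wide and empty. Measured handle heights are 40 mm for the lifter and 28 mm for the tray, which agree with the text. Next is a survey sweep with the wrist camera.

>>> carry_out(linear=[[0.046,-0.028,0],[0.046,-0.028,0],[0.046,-0.028,0],[0.046,-0.028,0],[0.046,-0.028,0],[0.046,-0.028,0],[0.046,-0.028,0],[0.046,-0.028,0]], angular=[[0,0,-0.96],[0,0,-0.96],[0,0,-0.96],[0,0,-0.96],[0,0,-0.96],[0,0,-0.96],[0,0,-0.96],[0,0,-0.96]], hand=[1,1,1,1,1,1,1,1])

```text
clock: 0.82
position: [0.3766, 0.4292, 0.4044]
ee_rot: [-0.0, 0.461, 0.887, -0.0]
contact_force: [-0.1, 0.3, 0.6]
width: 0.0852
gripper_force: 0.0
```

>>> carry_out(linear=[[0.046,-0.028,0],[0.046,-0.028,0],[0.046,-0.028,0],[0.046,-0.028,0],[0.046,-0.028,0],[0.046,-0.028,0],[0.046,-0.028,0],[0.046,-0.028,0]], angular=[[0,0,-0.96],[0,0,-0.96],[0,0,-0.96],[0,0,-0.96],[0,0,-0.96],[0,0,-0.96],[0,0,-0.96],[0,0,-0.96]], hand=[1,1,1,1,1,1,1,1])

```text
clock: 1.48
position: [0.5606, 0.3173, 0.4043]
ee_rot: [-0.0, 0.708, 0.707, -0.0]
contact_force: [-0.1, -0.2, 0.0]
width: 0.0856
gripper_force: 0.0
```

>>> carry_out(linear=[[0,0,0],[0,0,0]], angular=[[0,0,0],[0,0,0]], hand=[1,1])

```text
clock: 1.65
position: [0.5607, 0.3172, 0.4038]
ee_rot: [-0.0, 0.707, 0.707, -0.001]
contact_force: [-0.2, -0.3, 0.5]
width: 0.0856
gripper_force: 0.0
```

```bash
python3 -c "
from h import *
snap('w1')"
```

```text
(no output)
```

View pics/w1.png

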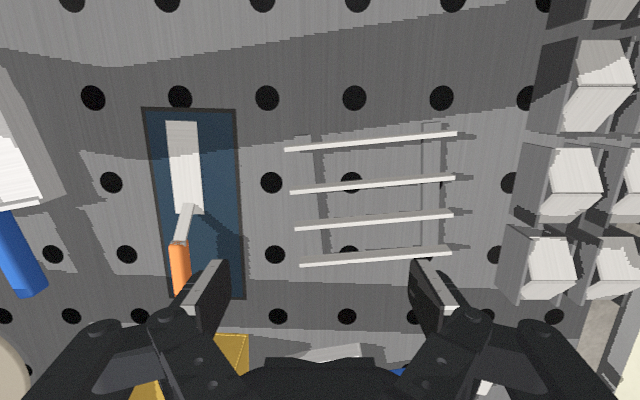

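Wrist view 1: the four rack rails run from (285–301, 150–266) on the robot side to (451–457, 134–252). The lifter lies on its mat, blade at (183,165) and handle at (180,268). I continue the sweep.

>>> carry_out(linear=[[0,-0.054,0],[0,-0.054,0],[0,-0.054,0],[0,0,0]], angular=[[0,0,0],[0,0,0],[0,0,0],[0,0,0]], hand=[1,1,1,1])

```text
clock: 2.03
position: [0.5584, 0.2344, 0.4049]
ee_rot: [0.001, 0.707, 0.708, -0.002]
contact_force: [0.0, -0.9, -0.8]
width: 0.0854
gripper_force: 0.0
```

```bash
python3 -c "
from h import *
snap('w2')"
```

>>> carry_out(linear=[[0,-0.07,0],[0,-0.07,0],[0,-0.07,0],[0,-0.07,0],[0,-0.07,0],[0,-0.07,0],[0,0,0]], angular=[[0,0,0],[0,0,0],[0,0,0],[0,0,0],[0,0,0],[0,0,0],[0,0,0]], hand=[1,1,1,1,1,1,1])

```text
clock: 2.67
position: [0.5595, 0.0236, 0.4049]
ee_rot: [0.001, 0.707, 0.707, -0.001]
contact_force: [-0.4, -0.3, -0.5]
width: 0.0853
gripper_force: 0.0
```

```bash
python3 -c "
from h import *
snap('w3')"
```

>>> carry_out(linear=[[0,-0.06,0],[0,-0.06,0],[0,-0.06,0],[0,0,0]], angular=[[0,0,0],[0,0,0],[0,0,0],[0,0,0]], hand=[1,1,1,1])

```text
clock: 3.05
position: [0.5601, -0.0648, 0.4047]
ee_rot: [0.001, 0.707, 0.707, -0.001]
contact_force: [-0.0, -0.4, 0.4]
width: 0.0854
gripper_force: 0.0
```

```bash
python3 -c "
from h import *
snap('w4')"
```

>>> carry_out(linear=[[-0.01,-0.07,0],[-0.01,-0.07,0],[-0.01,-0.07,0],[-0.01,-0.07,0],[-0.01,-0.07,0],[-0.01,-0.07,0],[-0.01,-0.07,0],[0,0,0]], angular=[[0,0,0],[0,0,0],[0,0,0],[0,0,0],[0,0,0],[0,0,0],[0,0,0],[0,0,0]], hand=[1,1,1,1,1,1,1,1])

```text
clock: 3.77
position: [0.5252, -0.3112, 0.4043]
ee_rot: [0.001, 0.707, 0.707, -0.001]
contact_force: [-0.1, -0.0, 0.5]
width: 0.0856
gripper_force: 0.0
```

```bash
python3 -c "
from h import *
snap('w5')"
```

>>> carry_out(linear=[[0,-0.06,0],[0,-0.06,0],[0,-0.06,0],[0,0,0]], angular=[[0,0,0],[0,0,0],[0,0,0],[0,0,0]], hand=[1,1,1,1])

```text
clock: 4.15
position: [0.5261, -0.3998, 0.4041]
ee_rot: [0.001, 0.706, 0.708, -0.001]
contact_force: [1.1, -0.3, 0.2]
width: 0.0853
gripper_force: 0.0
```

```bash
python3 -c "
from h import *
snap('w6')
a=[cv2.imread(f'pics/w{i}.png') for i in (4,6)]
cv2.imwrite('pics/m46.png',cv2.resize(np.vstack([x[:290] for x in a]),(640,580)))"
```

```text
(no output)
```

View pics/m46.png

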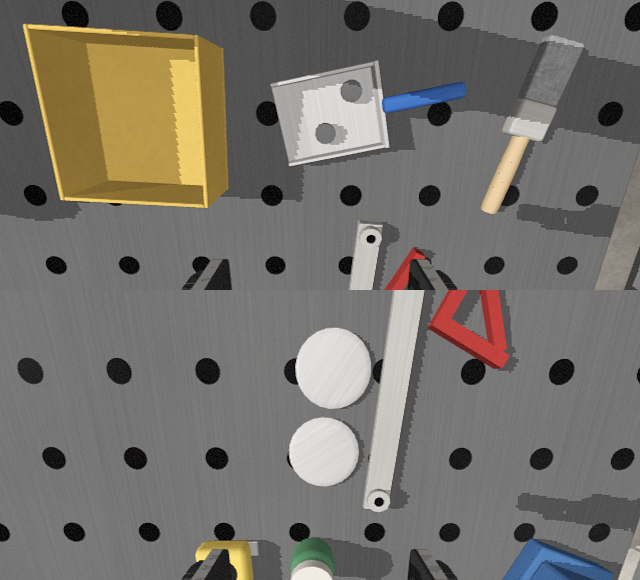

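The top half (view 4) shows the bin at (125,115), the tray at (330,115) with slugs at (351,90) and (325,133), and its handle at (425,97). A stop pin is at (371,239). The bottom half (view 6) shows the discs at (333,78) and (324,162) in their own rows, the stop bar from (405,0) to (378,211), and the jar at (312,270). Now I measure from pairs of views.

Run:
```python
from h import *
W={i:load(f'w{i}') for i in range(1,7)}
def br(i,lo=170,roi=None): return mask(W[i][0],(0,0,lo),(180,60,255),roi)
D={}
for i in (5,6):
    print(i)
    for a,r,c in blobs(br(i,150,(200,0,420,255)),100)[:5]:
        e=cv2.fitEllipse(c) if len(c)>5 else r
        print(' ',a,e, r[1],onz(W[i][1],[e[0]],.008)[0][:2])
        if 2000<a<6500: D.setdefault(i,[]).append(e[0])
for i in D: D[i].sort(key=lambda p:p[1])
print(D)
for k in range(2):
    try: print('disc',two(W[5][1],D[5][-2+k],W[6][1],D[6][-2+k]))
    except Exception as e: print(e)
# rack rails
for i in (1,2):
    print('rails',i)
    for a,r,c in blobs(br(i,190,(275,30,470,300)),60):
        p=cv2.boxPoints(r)
        vx,vy,x0,y0=cv2.fitLine(c,cv2.DIST_HUBER,0,.01,.01).ravel()
        xs=c[:,0,0]; L=[(x,y0+vy/vx*(x-x0)) for x in (xs.min(),xs.max())]
        print(a,np.array(L).round(1).tolist(),r[1],onz(W[i][1],L,.03)[:,:2].round(4).tolist())
```

```text
5
  6184.0 ((394.3375244140625, 134.15875244140625), (28.815786361694336, 301.6261901855469), 8.380945205688477) (28.796812057495117, 259.3178405761719) [ 0.6125 -0.2699]
  3736.0 ((332.3861083984375, 156.9754180908203), (68.50110626220703, 69.4603500366211), 69.82941436767578) (68.0, 69.0) [ 0.5408 -0.2966]
  2872.5 ((323.7132568359375, 227.90774536132812), (56.50483703613281, 64.90796661376953), 89.71684265136719) (55.0, 64.0) [ 0.5308 -0.3883]
6
  5871.5 ((393.36083984375, 96.07879638671875), (28.965810775756836, 326.1378173828125), 8.658717155456543) (29.988372802734375, 225.21795654296875) [ 0.6092 -0.3161]
  4722.5 ((332.7549133300781, 77.73082733154297), (74.73847961425781, 80.47974395751953), 4.293975353240967) (80.0, 75.0) [ 0.5409 -0.297 ]
  3695.5 ((323.172119140625, 161.3315887451172), (68.23918151855469, 68.98485565185547), 85.69083404541016) (68.58935546875, 69.29645538330078) [ 0.5309 -0.3901]
{5: [(394.3375244140625, 134.15875244140625), (332.3861083984375, 156.9754180908203), (323.7132568359375, 227.90774536132812)], 6: [(332.7549133300781, 77.73082733154297), (393.3
[... 463 characters left out ...]

473.5 [[295.0, 228.8], [453.0, 215.0]] (4.158221244812012, 158.79208374023438) [[0.5307, 0.2499], [0.7188, 0.2678]]
402.5 [[299.0, 265.1], [451.0, 252.5]] (3.8200924396514893, 152.72064208984375) [[0.5345, 0.2005], [0.7231, 0.2182]]
rails 2
812.0 [[284.0, 67.1], [469.0, 48.0]] (5.437545299530029, 186.3800811767578) [[0.5213, 0.3456], [0.7085, 0.3635]]
697.0 [[290.0, 117.1], [467.0, 100.0]] (4.952098369598389, 178.2027130126953) [[0.5261, 0.2961], [0.714, 0.3137]]
596.5 [[295.0, 159.8], [465.0, 142.9]] (4.515389442443848, 171.02903747558594) [[0.5303, 0.2496], [0.7187, 0.2687]]
511.5 [[300.0, 201.6], [462.0, 187.0]] (4.393238067626953, 162.95887756347656) [[0.5351, 0.2001], [0.7228, 0.2181]]
```

Run:
```python
from h import *
W={i:load(f'w{i}') for i in range(1,7)}
for i in (5,6):
    m=mask(W[i][0],(0,0,150),(180,60,255),(365,0,440,200))
    m=(cv2.connectedComponents(m)[1]==np.argmax(np.bincount(cv2.connectedComponents(m)[1][m>0])))*1
    L=[];Rr=[]
    for r in range(20,190,10):
        x=np.flatnonzero(m[r]); L.append((x.min()-.5,r)); Rr.append((x.max()+.5,r))
    for nm,P,z in (('back',Rr,.012),('front top',L,.012),('front bottom',L,0)):
        p=onz(W[i][1],P,z); k=np.polyfit(p[:,1],p[:,0],1); print(i,nm,'dx/dy',k[0],'yaw',np.degrees(-np.arctan(k[0])),'x at y=-.3,-.39',np.polyval(k,[-.3,-.39]),'res',np.std(p[:,0]-np.polyval(k,p[:,1])))
d=[two(W[5][1],(332.386,156.975),W[6][1],(332.755,77.731)),two(W[5][1],(323.7,227.9),W[6][1],(323.17,161.33))];print('discs',d)
for nm,lo,hi,ii,rois in (('traybar',(100,120,60),(130,255,255),(3,4),[(380,100,480,260)]*2),('liftbar',(5,120,100),(18,255,255),(1,2),[(150,140,215,300)]*2)):
    Q=[]
    for i in ii:
        roi=(360,60,500,300) if nm=='traybar' else (150,100,215,300)
        b=blobs(mask(W[i][0],lo,hi,roi),40)[0]; Q.append(b[1][0]); 
        vx,vy,x0,y0=cv2.fitLine(b[2],cv2.DIST_HUBER,0,.01,.01).ravel()
        z=.042 if nm=='traybar' else .054
        p=onz(W[i][1],[(x0-20*vx,y0-20*vy),(x0+20*vx,y0+20*vy)],z); v=p[1]-p[0]
        print(nm,i,b[1],'yaw',np.degrees(np.arctan2(v[1],v[0])),onz(W[i][1],cv2.boxPoints(b[1]),z)[:,:2].round(3).tolist())
    print(two(W[ii[0]][1],Q[0],W[ii[1]][1],Q[1]))
for i in (1,2):
    b=[x for x in blobs(mask(W[i][0],(0,0,150),(180,60,255),(155,20,215,230)),100)]
    for x in b[:2]: print('blade',i,x[0],x[1],onz(W[i][1],cv2.boxPoints(x[1]),.003)[:,:2].round(4).tolist())
    b=blobs(mask(W[i][0],(95,70,30),(120,255,160),(120,20,270,330)),500)[:1]
    for x in b: print('mat',x[1],onz(W[i][1],cv2.boxPoints(x[1]),.001)[:,:2].round(4).tolist())
```

```text
5 back dx/dy 0.08950070610900769 yaw -5.114385720868731 x at y=-.3,-.39 [0.6255 0.6174] res 0.0003401372018965064
5 front top dx/dy 0.08835051684242057 yaw -5.049001778047876 x at y=-.3,-.39 [0.5938 0.5859] res 0.00032490438706963404
5 front bottom dx/dy 0.08835051684241911 yaw -5.049001778047794 x at y=-.3,-.39 [0.5963 0.5884] res 0.00033570665918525983
6 back dx/dy 0.08700154481748298 yaw -4.972300991188186 x at y=-.3,-.39 [0.6256 0.6177] res 0.00031153791806945024
6 front top dx/dy 0.08583769378227576 yaw -4.906111571927784 x at y=-.3,-.39 [0.5942 0.5865] res 0.00033522323390784866
6 front bottom dx/dy 0.08583769378227492 yaw -4.9061115719277355 x at y=-.3,-.39 [0.5964 0.5887] res 0.00034637293796683664
discs [(array([ 0.5409, -0.2969,  0.0063]), np.float64(0.00018528014643090117)), (array([ 0.531 , -0.3915,  0.0005]), np.float64(0.00010073332065872002))]
traybar 3 ((416.1591796875, 178.3594207763672), (16.861467361450195, 77.46076965332031), 79.50852966308594) yaw 9.86411871109379 [[0.623, 0.022], [0.705, 0.037], [0.711, 0.019], [0.627, 0.003]]
traybar 4 ((423.89410400390625, 96.
[... 731 characters left out ...]
97, 174.23965454101562), (109.40703582763672, 30.319095611572266), 85.060791015625) [[0.3809, 0.3742], [0.4164, 0.3772], [0.4115, 0.2401], [0.3717, 0.2364]]
mat ((193.7369842529297, 203.5166778564453), (190.7018585205078, 85.82777404785156), 86.37342834472656) [[0.3577, 0.3853], [0.4576, 0.3913], [0.4516, 0.1344], [0.329, 0.1253]]
blade 2 3544.5 ((177.4810333251953, 104.81901550292969), (130.05250549316406, 34.979312896728516), 86.4513168334961) [[0.3809, 0.3739], [0.419, 0.3761], [0.4103, 0.2335], [0.3671, 0.2307]]
mat ((186.74041748046875, 135.98507690429688), (217.97364807128906, 92.27072143554688), 86.4482650756836) [[0.3579, 0.3848], [0.4576, 0.3903], [0.4515, 0.1337], [0.3272, 0.1251]]
```

>>> carry_out(linear=[[-0.015,0.068,0],[-0.015,0.068,0],[-0.015,0.068,0],[-0.015,0.068,0],[-0.015,0.068,0],[-0.015,0.068,0],[-0.015,0.068,0],[-0.015,0.068,0]], angular=[[0,0,0],[0,0,0],[0,0,0],[0,0,0],[0,0,0],[0,0,0],[0,0,0],[0,0,0]], hand=[1,1,1,1,1,1,1,1])

```text
clock: 4.87
position: [0.4635, -0.1213, 0.4049]
ee_rot: [-0.001, 0.705, 0.709, 0.001]
contact_force: [0.9, -0.0, 0.1]
width: 0.0855
gripper_force: 0.0
```

>>> carry_out(linear=[[-0.015,0.068,-0.02],[-0.015,0.068,-0.02],[-0.015,0.068,-0.02],[-0.015,0.068,-0.02],[-0.015,0.068,-0.02],[-0.015,0.068,-0.02],[-0.015,0.068,-0.02],[-0.015,0.068,-0.02]], angular=[[0,0,0],[0,0,0],[0,0,0],[0,0,0],[0,0,0],[0,0,0],[0,0,0],[0,0,0]], hand=[1,1,1,1,1,1,1,1])

```text
clock: 5.53
position: [0.4019, 0.1497, 0.3246]
ee_rot: [-0.001, 0.705, 0.709, 0.001]
contact_force: [0.3, 0.5, 0.2]
width: 0.0854
gripper_force: 0.0
```

>>> carry_out(linear=[[-0.014,0.068,-0.02],[-0.014,0.068,-0.02],[0,0,0],[0,0,0]], angular=[[0,0,0],[0,0,0],[0,0,0],[0,0,0]], hand=[1,1,1,1])

```text
clock: 5.87
position: [0.388, 0.217, 0.3044]
ee_rot: [-0.001, 0.704, 0.71, -0.001]
contact_force: [-0.1, -0.6, -0.6]
width: 0.0858
gripper_force: 0.0
```

Run:
```python
from h import *
im,c=snap('w7')
print(c[1][:3,3])
b=blobs(mask(im,(5,120,100),(18,255,255)),100)
for x in b[:2]: print('bar',x[0],x[1],onz(c,cv2.boxPoints(x[1]),.054)[:,:2].round(4).tolist())
for x in blobs(mask(im,(0,0,150),(180,60,255),(200,0,460,300)),200)[:3]: print('blade',x[0],x[1],onz(c,cv2.boxPoints(x[1]),.003)[:,:2].round(4).tolist())
```

```text
[0.3868 0.297  0.2733]
bar 2026.5 ((324.5464172363281, 232.50216674804688), (21.30255126953125, 107.48844146728516), 2.6630005836486816) [[0.3812, 0.1521], [0.3848, 0.2429], [0.4004, 0.2423], [0.3988, 0.1513]]
blade 6862.5 ((329.5097351074219, 88.3443603515625), (45.97279739379883, 179.89898681640625), 3.5763344764709473) [[0.3704, 0.2317], [0.3803, 0.3715], [0.4152, 0.3699], [0.4118, 0.2294]]
```

View pics/w7.png

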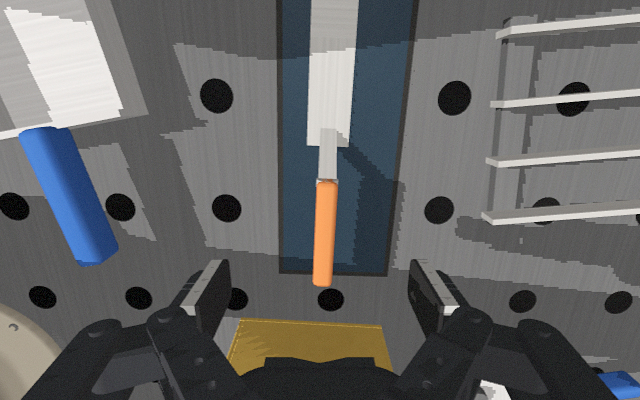

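The lifter handle runs (325,181) to (322,286) with the blade above it. In the world that is rear (0.390, 0.152) to tip (0.3985, 0.3755), yaw about 88° and length 224 mm, which fits. Now I grip it at (0.392, 0.212, 0.042).

>>> carry_out(linear=[[0.008,-0.01,-0.054],[0,0,-0.054],[0,0,-0.054],[0,0,-0.053],[0,0,0]], angular=[[0,0,-0.55],[0,0,0],[0,0,0],[0,0,0],[0,0,0]], hand=[1,1,1,1,1])

```text
clock: 6.33
position: [0.3927, 0.2077, 0.1943]
ee_rot: [-0.002, 0.722, 0.692, -0.004]
contact_force: [-0.1, -0.1, 1.0]
width: 0.0855
gripper_force: 0.0
```

>>> carry_out(linear=[[0,0,0],[0,0,0],[0,0,0],[0,0,0],[0,0,0],[0,0,0],[0,0,0],[0,0,0]], angular=[[0,0,0],[0,0,0],[0,0,0],[0,0,0],[0,0,0],[0,0,0],[0,0,0],[0,0,0]], hand=[0,0,0,0,0,0,0,0], force=100)

```text
clock: 7.0
position: [0.3948, 0.2092, 0.1981]
ee_rot: [0.0, 0.722, 0.692, 0.001]
contact_force: [-0.9, -1.7, 6.4]
width: 0.0142
gripper_force: 97.7
```

>>> carry_out(linear=[[0,0,0],[0,0,0],[0,0,0],[0,0,0]], angular=[[0,0,0],[0,0,0],[0,0,0],[0,0,0]], hand=[0,0,0,0])

```text
clock: 7.33
position: [0.3948, 0.2092, 0.198]
ee_rot: [0.0, 0.722, 0.692, 0.0]
contact_force: [-1.3, -1.6, 6.6]
width: 0.0146
gripper_force: 97.7
```

>>> carry_out(linear=[[0,0,0.03],[0,0,0.054],[0,0,0.054],[0,0,0.054],[0,0,0.054],[0,0,0.02],[0,0,0]], angular=[[0,0,0],[0,0,0],[0,0,0],[0,0,0],[0,0,0],[0,0,0],[0,0,0]], hand=[0,0,0,0,0,0,0])

```text
clock: 7.92
position: [0.3954, 0.2094, 0.3328]
ee_rot: [0.001, 0.722, 0.692, 0.003]
contact_force: [0.2, -0.6, -2.2]
width: 0.0145
gripper_force: 97.9
```

>>> carry_out(linear=[[-0.0086,-0.046,0],[-0.0086,-0.046,0],[-0.0086,-0.046,0],[-0.0086,-0.046,0],[-0.0086,-0.046,0],[-0.0086,-0.046,0],[-0.0086,-0.046,0]], angular=[[0,0,-0.96],[0,0,-0.96],[0,0,-0.96],[0,0,-0.96],[0,0,-0.96],[0,0,-0.96],[0,0,-0.96]], hand=[0,0,0,0,0,0,0])

```text
clock: 8.5
position: [0.3634, 0.0472, 0.3288]
ee_rot: [-0.001, 0.88, 0.474, -0.001]
contact_force: [0.9, -0.8, -1.9]
width: 0.0144
gripper_force: 97.9
```

>>> carry_out(linear=[[-0.0086,-0.046,0],[-0.0086,-0.046,0],[-0.0086,-0.046,0],[-0.0086,-0.046,0],[-0.0086,-0.046,0],[-0.0086,-0.046,0],[-0.0086,-0.046,0]], angular=[[0,0,-0.96],[0,0,-0.96],[0,0,-0.96],[0,0,-0.96],[0,0,-0.96],[0,0,-0.96],[0,0,-0.96]], hand=[0,0,0,0,0,0,0])

```text
clock: 9.08
position: [0.3334, -0.1135, 0.3289]
ee_rot: [-0.001, 0.975, 0.223, -0.001]
contact_force: [0.1, 0.5, -1.5]
width: 0.0141
gripper_force: 97.9
```

>>> carry_out(linear=[[-0.0086,-0.046,0],[-0.0086,-0.046,0],[-0.0086,-0.046,0],[-0.0086,-0.046,0],[-0.0086,-0.046,0],[-0.0086,-0.046,0],[-0.0086,-0.046,0]], angular=[[0,0,-0.96],[0,0,-0.96],[0,0,-0.96],[0,0,-0.96],[0,0,-0.96],[0,0,-0.96],[0,0,-0.96]], hand=[0,0,0,0,0,0,0])

```text
clock: 9.67
position: [0.3035, -0.2744, 0.3287]
ee_rot: [-0.001, 0.999, -0.044, -0.001]
contact_force: [0.5, -0.1, -2.8]
width: 0.0146
gripper_force: 97.9
```

>>> carry_out(linear=[[0,0,0],[0,0,0],[0,0,0]], angular=[[0,0,0],[0,0,0],[0,0,0]], hand=[0,0,0])

```text
clock: 9.92
position: [0.3039, -0.2731, 0.329]
ee_rot: [-0.002, 0.999, -0.042, -0.001]
contact_force: [0.5, 0.3, -1.6]
width: 0.0144
gripper_force: 97.9
```

Run:
```python
from h import *
print(manip.get_state())
im,c=snap('w8')
im=manip.get_image('scene'); cv2.imwrite('pics/s8.png',im[:,:,::-1])
a=cv2.imread('pics/w8.png'); 
cv2.imwrite('pics/m8.png',np.vstack([cv2.resize(a,(480,300)),cv2.resize(im[60:260,150:470,::-1],(480,300))]))
```

```text
{'clock': 9.9167, 'qpos': array([-0.903 ,  0.0872,  1.952 ,  0.0004,  1.106 ,  0.7514]), 'qd': array([ 0.0168, -0.0137,  0.0029, -0.001 ,  0.0009, -0.0005]), 'effort': array([ -0.5391, -27.3568, -22.6443,   0.029 ,  -0.1597,   0.0029]), 'position': array([ 0.3039, -0.2731,  0.329 ]), 'ee_rot': array([-0.0015,  0.9991, -0.0418, -0.0011]), 'contact_force': array([ 0.4733,  0.2685, -1.5879]), 'moment': array([ 0.0048,  0.0988, -0.0286]), 'gripper_force': 97.93997883796692, 'width': 0.014394505797170342}
```

View pics/m8.png

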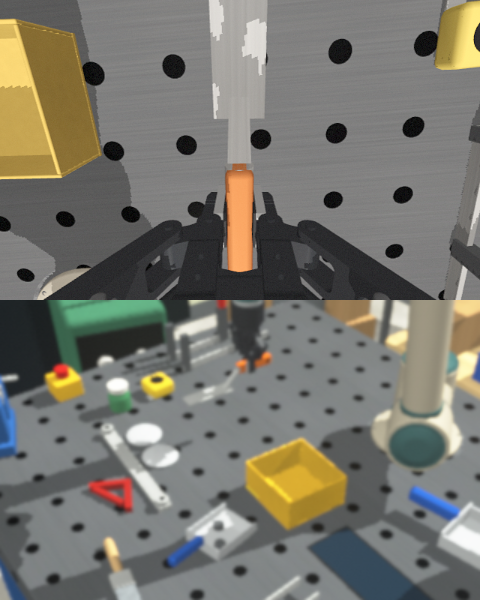

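The wrist picture (top) shows the lifter straight in the jaws, handle at (238,220) and blade up the middle. The scene picture (bottom) shows the blade at (205,390), level and clear, with the discs at (143,433) and (160,457). I lower it to the table in front of disc A.

>>> carry_out(linear=[[0,-0.007,-0.05],[0,0,-0.05],[0,0,-0.05],[0,0,-0.05],[0,0,-0.05],[0,0,0],[0,0,0]], angular=[[0,0,0],[0,0,0],[0,0,0],[0,0,0],[0,0,0],[0,0,0],[0,0,0]], hand=[0,0,0,0,0,0,0])

```text
clock: 10.6
position: [0.3042, -0.2762, 0.2047]
ee_rot: [-0.001, 0.999, -0.041, -0.001]
contact_force: [-0.4, -0.3, -1.3]
width: 0.014
gripper_force: 98.0
```

Run:
```python
from h import *
s=manip.get_state(); print(s['position'],s['ee_rot'],s['contact_force'],s['moment'])
im,c=snap('w9')
q=s['ee_rot'];Rt=R.from_quat([q[1],q[2],q[3],q[0]]).as_matrix()
P=lambda a:proj(c,s['position']+Rt@np.array(a))[0].round(1)
# lifter pt (lx,ly,lz) -> tool (lx+.052,-ly,.197-lz)
for l in [(0,18,3),(0,-18,3),(115,18,1.5),(115,-18,1.5),(-20,0,54),(60,0,3)]: print(l,P([l[0]/1e3+.052,-l[1]/1e3,.197-l[2]/1e3]))
cv2.imwrite('pics/c9.png',cv2.resize(im[0:230,220:420,::-1],(500,575)))
```

```text
[ 0.3042 -0.2762  0.2047] [-0.0014  0.9991 -0.0412 -0.0011] [-0.4389 -0.257  -1.3042] [-0.0228  0.0925 -0.0204]
(0, 18, 3) [285.5 154.9]
(0, -18, 3) [353.4 154.8]
(115, 18, 1.5) [ 276.5 -119.5]
(115, -18, 1.5) [ 362.4 -119.5]
(-20, 0, 54) [319.8 227.2]
(60, 0, 3) [319.5  27.5]
```

View pics/c9.png

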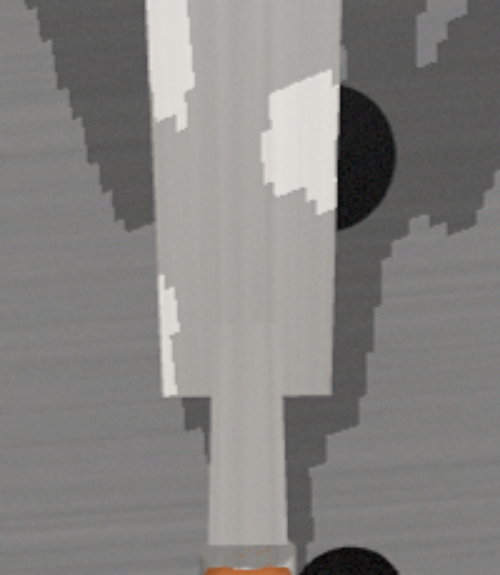

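The blade's rear corners project within 3.5 px of where they should, so the lifter is level and centred in the grip with its origin about 50 mm ahead. I lower it to light contact.

>>> carry_out(linear=[[0,0,-0.005],[0,0,-0.005],[0,0,0],[0,0,0]], angular=[[0,0,0],[0,0,0],[0,0,0],[0,0,0]], hand=[0,0,0,0])

```text
clock: 10.98
position: [0.3045, -0.2775, 0.2009]
ee_rot: [0.001, 0.999, -0.042, 0.0]
contact_force: [0.1, -0.2, -1.5]
width: 0.0145
gripper_force: 98.0
```

>>> carry_out(linear=[[0,0,-0.002],[0,0,0],[0,0,0]], angular=[[0,0,0],[0,0,0],[0,0,0]], hand=[0,0,0])

```text
clock: 11.23
position: [0.3043, -0.2774, 0.1993]
ee_rot: [0.0, 0.999, -0.042, 0.0]
contact_force: [0.7, -0.1, -0.9]
width: 0.0146
gripper_force: 98.0
```

>>> carry_out(linear=[[0,0,-0.002],[0,0,0],[0,0,0]], angular=[[0,0,0],[0,0,0],[0,0,0]], hand=[0,0,0])

```text
clock: 11.48
position: [0.3044, -0.2775, 0.1983]
ee_rot: [0.0, 0.999, -0.042, 0.0]
contact_force: [0.9, 0.1, 0.8]
width: 0.0144
gripper_force: 98.7
```

>>> carry_out(linear=[[0,0,-0.002],[0,0,0],[0,0,0]], angular=[[0,0,0],[0,0,0],[0,0,0]], hand=[0,0,0])

```text
clock: 11.73
position: [0.3042, -0.2775, 0.198]
ee_rot: [0.0, 0.999, -0.042, -0.0]
contact_force: [-3.2, 1.2, 10.5]
width: 0.0144
gripper_force: 100.0
```

Run:
```python
from h import *
s=manip.get_state(); print(s['position'],s['ee_rot'],s['contact_force'],s['moment'])
```

```text
[ 0.3042 -0.2775  0.198 ] [ 0.0003  0.9991 -0.0418 -0.    ] [-3.2301  1.1733 10.4959] [ 0.1381  0.1815 -0.0193]
```

>>> carry_out(linear=[[0,0,0.003],[0,0,0],[0,0,0]], angular=[[0.01,0.125,0],[0,0,0],[0,0,0]], hand=[0,0,0])

```text
clock: 11.98
position: [0.3045, -0.2775, 0.1988]
ee_rot: [0.0, 0.999, -0.042, -0.005]
contact_force: [-1.9, -0.3, 1.5]
width: 0.0146
gripper_force: 98.4
```

Run:
```python
from h import *
s=manip.get_state(); print(s['position'],s['ee_rot'],s['contact_force'],s['moment'])
```

```text
[ 0.3045 -0.2775  0.1988] [ 0.0001  0.9991 -0.0419 -0.0048] [-1.8722 -0.2528  1.4807] [-0.1164 -0.0502 -0.083 ]
```

>>> carry_out(linear=[[0.012,-0.001,0],[0.012,-0.001,0],[0.012,-0.001,0],[0.012,-0.001,0],[0.012,-0.001,0],[0.012,-0.001,0],[0.012,-0.001,0],[0.012,-0.001,0]], angular=[[0,0,0],[0,0,0],[0,0,0],[0,0,0],[0,0,0],[0,0,0],[0,0,0],[0,0,0]], hand=[0,0,0,0,0,0,0,0])

```text
clock: 12.65
position: [0.3528, -0.2812, 0.1987]
ee_rot: [-0.0, 0.999, -0.042, -0.005]
contact_force: [-3.0, 0.9, 2.8]
width: 0.0145
gripper_force: 98.7
```

>>> carry_out(linear=[[0.01,-0.001,0],[0.01,-0.001,0],[0.01,-0.001,0],[0.01,-0.001,0],[0,0,0]], angular=[[0,0,0],[0,0,0],[0,0,0],[0,0,0],[0,0,0]], hand=[0,0,0,0,0])

```text
clock: 13.07
position: [0.3736, -0.2837, 0.1987]
ee_rot: [0.0, 0.999, -0.042, -0.004]
contact_force: [0.9, -0.7, -0.5]
width: 0.0148
gripper_force: 98.2
```

Run:
```python
from h import *
s=manip.get_state(); print(s['position'],s['ee_rot'],s['contact_force'],s['moment'])
im,c=snap('w10'); m=manip.get_image('top'); cv2.imwrite('pics/t10.png',m[:,:,::-1])
sc=manip.get_image('scene')
cv2.imwrite('pics/m10.png',np.hstack([cv2.resize(m[150:230,340:460,::-1],(390,260)),cv2.resize(sc[110:210,180:330,::-1],(390,260))]))
```

```text
[ 0.3736 -0.2837  0.1987] [ 0.0002  0.9991 -0.0418 -0.0041] [ 0.88   -0.7001 -0.4649] [ 0.0473 -0.2828  0.0175]
```

View pics/m10.png

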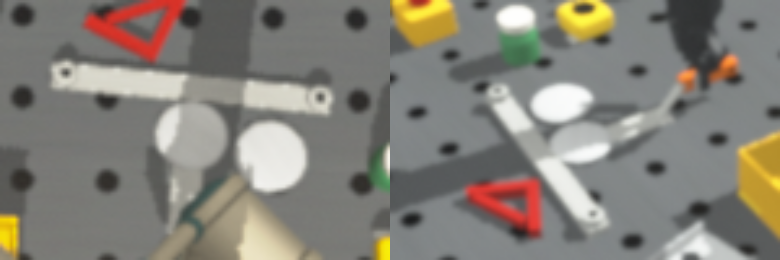

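The top and scene crops show disc A pushed against the bar with the blade going under it. I continue.

>>> carry_out(linear=[[0.01,-0.0008,0],[0.01,-0.0008,0],[0.01,-0.0008,0],[0.01,-0.0008,0],[0.01,-0.0008,0],[0.01,-0.0008,0],[0.01,-0.0008,0],[0.01,-0.0008,0]], angular=[[0,0,0],[0,0,0],[0,0,0],[0,0,0],[0,0,0],[0,0,0],[0,0,0],[0,0,0]], hand=[0,0,0,0,0,0,0,0])

```text
clock: 13.88
position: [0.4127, -0.2865, 0.1987]
ee_rot: [-0.0, 0.999, -0.042, -0.005]
contact_force: [-3.5, 0.6, 3.4]
width: 0.0144
gripper_force: 98.7
```

>>> carry_out(linear=[[0.008,-0.0008,0],[0.007,-0.0008,0],[0.005,0,0],[0,0,0]], angular=[[0,0,0],[0,0,0],[0,0,0],[0,0,0]], hand=[0,0,0,0])

```text
clock: 14.22
position: [0.4231, -0.2875, 0.1987]
ee_rot: [0.0, 0.999, -0.042, -0.004]
contact_force: [-0.9, 1.3, 1.4]
width: 0.0143
gripper_force: 98.6
```

Run:
```python
from h import *
s=manip.get_state(); print(s['position'],s['ee_rot'],s['contact_force'],s['moment'])
im,c=snap('w11'); 
q=s['ee_rot'];Rt=R.from_quat([q[1],q[2],q[3],q[0]]).as_matrix()
for a,r,k in blobs(mask(im,(0,0,140),(180,60,255),(180,0,460,150)),300)[:3]: 
    print(a,r,onz(c,k[:,0,:],.012).min(0),onz(c,k[:,0,:],.012).max(0))
sc=manip.get_image('scene')
cv2.imwrite('pics/m11.png',np.vstack([cv2.resize(im[0:240,120:520,::-1],(450,270)),cv2.resize(sc[110:210,180:330,::-1],(450,300),interpolation=cv2.INTER_CUBIC)]))
```

```text
[ 0.4231 -0.2875  0.1987] [ 0.      0.9991 -0.0419 -0.0044] [-0.8814  1.262   1.356 ] [-0.0009 -0.0187 -0.0114]
14914.5 ((317.5, 74.5), (149.0, 179.0), 90.0) [ 0.4761 -0.3355  0.012 ] [ 0.5453 -0.2579  0.012 ]
1600.5 ((447.0, 44.5), (89.0, 24.0), 90.0) [ 0.5002 -0.3603  0.012 ] [ 0.5376 -0.3479  0.012 ]
```

View pics/m11.png

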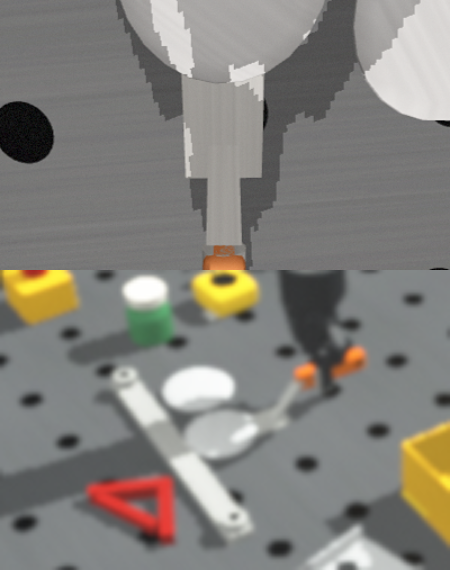

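The blade is well under disc A. Its rear edge is at about (220,82), some 38 mm ahead of the blade's rear end, so the disc centre is near lifter x = 80. I level it, lift slowly and carry it to the rack.

>>> carry_out(linear=[[0,0,0.003],[0,0,0.005],[0,0,0.008],[0,0,0.012],[0,0,0.02],[0,0,0.03],[0,0,0.03],[0,0,0.03]], angular=[[-0.01,-0.1,0],[-0.005,-0.06,0],[0,0,0],[0,0,0],[0,0,0],[0,0,0],[0,0,0],[0,0,0]], hand=[0,0,0,0,0,0,0,0])

```text
clock: 14.98
position: [0.4224, -0.2874, 0.2692]
ee_rot: [0.0, 0.999, -0.042, 0.002]
contact_force: [-0.0, -0.2, -2.2]
width: 0.0143
gripper_force: 97.8
```

>>> carry_out(linear=[[0,0,0.03],[0,0,0.03],[0,0,0.03],[0,0,0.02],[0,0,0.01],[0,0,0],[0,0,0]], angular=[[0,0,0],[0,0,0],[0,0,0],[0,0,0],[0,0,0],[0,0,0],[0,0,0]], hand=[0,0,0,0,0,0,0])

```text
clock: 15.57
position: [0.4222, -0.2872, 0.3277]
ee_rot: [0.0, 0.999, -0.042, 0.001]
contact_force: [0.3, -0.1, -3.5]
width: 0.0144
gripper_force: 97.9
```

Run:
```python
from h import *
s=manip.get_state(); print(s['position'],s['ee_rot'],s['contact_force'],s['moment'])
im,c=snap('w12'); 
q=s['ee_rot'];Rt=R.from_quat([q[1],q[2],q[3],q[0]]).as_matrix()
# disc contour in tool plane: top outer edge height ~ underside+3+5
z=s['position'][2]-.197+.008
g=cv2.cvtColor(im,cv2.COLOR_RGB2GRAY)
cv2.imwrite('pics/c12.png',cv2.resize(im[:200,120:520,::-1],(600,300)))
for col in (300,318,340): print(col,g[40:130:2,col].tolist())
for r in (60,70,80,90): print(r,(onz(c,[(318,r)],z)[0]-s['position'])@Rt)
```

```text
[ 0.4222 -0.2872  0.3277] [ 0.0002  0.9991 -0.0419  0.0013] [ 0.3458 -0.0538 -3.4528] [0.0245 0.2286 0.0102]
300 [165, 159, 161, 164, 163, 160, 158, 163, 163, 156, 154, 151, 153, 153, 144, 143, 143, 128, 156, 154, 157, 157, 154, 157, 153, 157, 159, 156, 154, 154, 154, 154, 155, 156, 155, 155, 152, 156, 153, 154, 157, 152, 151, 153, 157]
318 [163, 166, 162, 166, 166, 162, 164, 161, 159, 161, 161, 157, 152, 155, 146, 145, 143, 141, 135, 160, 157, 158, 156, 157, 158, 155, 159, 158, 157, 156, 156, 156, 156, 156, 157, 159, 156, 155, 157, 156, 156, 155, 156, 156, 155]
340 [162, 159, 161, 160, 163, 163, 165, 163, 157, 227, 224, 226, 226, 224, 223, 225, 223, 209, 152, 154, 155, 157, 154, 156, 155, 154, 156, 157, 154, 154, 152, 155, 156, 156, 154, 155, 154, 156, 154, 156, 153, 152, 154, 156, 156]
60 [ 0.0975 -0.0007  0.1893]
70 [ 0.0931 -0.0007  0.1892]
80 [ 0.0887 -0.0007  0.1892]
90 [ 0.0842 -0.0007  0.1892]
```

View pics/c12.png

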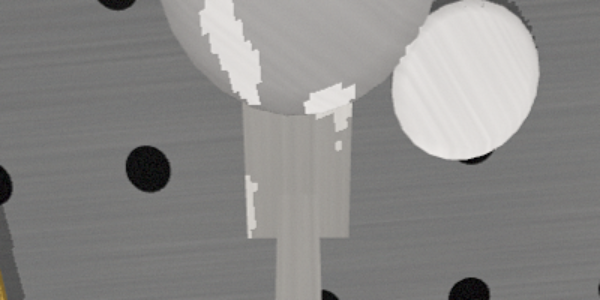

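Disc A is lifted and centred on the blade. Its rear edge is 90 mm ahead of the TCP, so its centre is 132 mm ahead. I carry it gently to the right rack lane.

>>> carry_out(linear=[[0.001,0.01,0],[0.002,0.02,0],[0.0034,0.03,0],[0.0034,0.035,0],[0.0034,0.035,0],[0.0034,0.035,0],[0.0034,0.035,0],[0.0034,0.035,0]], angular=[[0,0,0.02],[0,0,0.05],[0,0,0.08],[0,0,0.08],[0,0,0.08],[0,0,0.08],[0,0,0.08],[0,0,0.08]], hand=[0,0,0,0,0,0,0,0])

```text
clock: 16.28
position: [0.4337, -0.168, 0.3271]
ee_rot: [-0.001, 1.0, -0.02, 0.001]
contact_force: [0.3, -0.1, -3.2]
width: 0.0143
gripper_force: 97.9
```

>>> carry_out(linear=[[0.0034,0.035,0],[0.0034,0.035,0],[0.0034,0.035,0],[0.0034,0.035,0],[0.0034,0.035,0],[0.0034,0.035,0],[0.0034,0.035,0],[0.0034,0.035,0]], angular=[[0,0,0.08],[0,0,0.08],[0,0,0.08],[0,0,0.08],[0,0,0.08],[0,0,0.08],[0,0,0.08],[0,0,0.08]], hand=[0,0,0,0,0,0,0,0])

```text
clock: 16.95
position: [0.447, -0.0281, 0.3272]
ee_rot: [-0.0, 1.0, 0.006, 0.001]
contact_force: [-0.0, -0.3, -2.9]
width: 0.0144
gripper_force: 97.9
```

>>> carry_out(linear=[[0.0034,0.035,0],[0.0034,0.035,0],[0.0034,0.035,0],[0.0034,0.035,0],[0.0034,0.035,0],[0.0034,0.035,0],[0.0034,0.035,0],[0.0034,0.035,0]], angular=[[0,0,0.08],[0,0,0.08],[0,0,0.08],[0,0,0.08],[0,0,0.08],[0,0,0.08],[0,0,0.08],[0,0,0.08]], hand=[0,0,0,0,0,0,0,0])

```text
clock: 17.62
position: [0.4603, 0.1117, 0.3271]
ee_rot: [-0.0, 0.999, 0.032, 0.0]
contact_force: [0.6, -0.3, -3.2]
width: 0.0147
gripper_force: 97.9
```

>>> carry_out(linear=[[0.0034,0.035,0],[0.0034,0.035,0],[0.0034,0.03,0],[0.0034,0.02,0],[0.0034,0.01,0],[0,0.004,0],[0,0,0],[0,0,0]], angular=[[0,0,0.08],[0,0,0.08],[0,0,0.08],[0,0,0.03],[0,0,0.02],[0,0,0],[0,0,0],[0,0,0]], hand=[0,0,0,0,0,0,0,0])

```text
clock: 18.28
position: [0.4696, 0.1767, 0.3275]
ee_rot: [0.0, 0.999, 0.043, 0.001]
contact_force: [-0.0, -0.3, -3.7]
width: 0.0144
gripper_force: 97.8
```

```bash
cat > lane.py <<'E'
from h import *
import sys
s=manip.get_state(); im,c=snap(sys.argv[1]); lane=sys.argv[2]
q=s['ee_rot'];Rt=R.from_quat([q[1],q[2],q[3],q[0]]).as_matrix(); p=s['position']
u=Rt[:,0]; yaw=np.degrees(np.arctan2(u[1],u[0]))
n0,f0=((np.array([.5236,.3205]),np.array([.7113,.3387])) if lane=='L' else (np.array([.5327,.2251]),np.array([.7208,.2432])))
d=(f0-n0)/np.linalg.norm(f0-n0); n=np.array([-d[1],d[0]])
print('p',p,'yaw',yaw,'lane yaw',np.degrees(np.arctan2(d[1],d[0])),'pitch(u_z)',np.degrees(u[2]),'F',s['contact_force'],s['moment'])
D=float(sys.argv[3]) if len(sys.argv)>3 else .132
for nm,a in (('grip',0),('disc',D),('tip',.165)):
    P=(p+Rt@[a,0,.197])[:2]-n0; print(nm,'rack x',P@d-.115,'off',P@n)
E
python3 lane.py w13 R
```

```text
p [0.4696 0.1767 0.3275] yaw 4.898200665521285 lane yaw 5.496387387804215 pitch(u_z) 0.11763103743303681 F [-0.0093 -0.2778 -3.6967] [-0.0112  0.2385 -0.0452]
grip rack x -0.1820771319362522 off -0.04226465213558249
disc rack x -0.05008460407609014 off -0.043642747470971195
tip rack x -0.017086472111049675 off -0.043987271304818366
```

>>> carry_out(linear=[[0.003,0.012,0],[0.003,0.025,0],[0.003,0.025,0],[0.003,0.016,0],[0,0.008,0],[0,0,0]], angular=[[0,0,0.03],[0,0,0.04],[0,0,0.04],[0,0,0.02],[0,0,0],[0,0,0]], hand=[0,0,0,0,0,0])

```text
clock: 18.83
position: [0.4758, 0.2215, 0.3276]
ee_rot: [-0.0, 0.999, 0.049, 0.001]
contact_force: [-0.6, -0.3, -2.8]
width: 0.0143
gripper_force: 97.9
```

>>> carry_out(linear=[[0,0,-0.01],[0,0,-0.02],[0,0,-0.03],[0,0,-0.03],[0,0,-0.03],[0,0,-0.03],[0,0,-0.015],[0,0,0]], angular=[[0,0,0],[0,0,0],[0,0,0],[0,0,0],[0,0,0],[0,0,0],[0,0,0],[0,0,0]], hand=[0,0,0,0,0,0,0,0])

```text
clock: 19.5
position: [0.4747, 0.2194, 0.2429]
ee_rot: [0.001, 0.999, 0.048, -0.001]
contact_force: [-0.6, 0.2, -2.5]
width: 0.0144
gripper_force: 97.9
```

```bash
python3 lane.py w14 R; python3 -c "
from h import *
a=cv2.imread('pics/w14.png');cv2.imwrite('pics/c14.png',a[:300])"
```

```text
p [0.4747 0.2194 0.2429] yaw 5.481903001353594 lane yaw 5.496387387804215 pitch(u_z) -0.13860516333198403 F [-0.5723  0.2426 -2.462 ] [ 0.0117  0.2327 -0.005 ]
grip rack x -0.17375332936962937 off -0.00038975345739952695
disc rack x -0.041753719828320934 off -0.0004231229902500328
tip rack x -0.00875381744299382 off -0.00043146537346265817
```

View pics/c14.png

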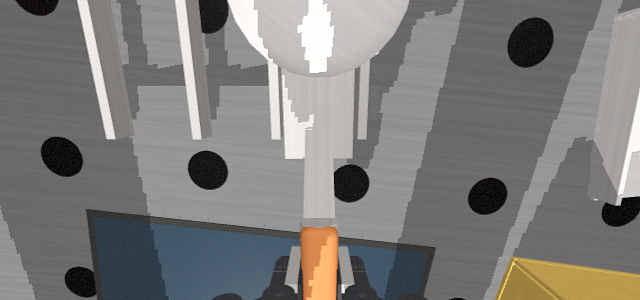

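The right lane's rails end at (277,139) and (363,139), with the blade (283–352) centred between them. I lower the disc through the rails.

>>> carry_out(linear=[[0,0,-0.01],[0,0,-0.01],[0,0,-0.008],[0,0,-0.006],[0,0,-0.006],[0,0,-0.006],[0,0,-0.006],[0,0,0]], angular=[[0,0,0],[0,0,0],[0,0,0],[0,0,0],[0,0,0],[0,0,0],[0,0,0],[0,0,0]], hand=[0,0,0,0,0,0,0,0])

```text
clock: 20.22
position: [0.4758, 0.2201, 0.2189]
ee_rot: [0.0, 0.999, 0.048, 0.001]
contact_force: [-0.6, -0.5, -1.2]
width: 0.0145
gripper_force: 98.1
```

```bash
python3 lane.py w15 R
```

```text
p [0.4758 0.2201 0.2189] yaw 5.51678698231951 lane yaw 5.496387387804215 pitch(u_z) 0.14957840906491765 F [-0.5671 -0.4836 -1.1826] [-0.0157  0.1114 -0.0514]
grip rack x -0.17164265407828094 off 0.0004602156457577486
disc rack x -0.03964311226312657 off 0.0005072127765394231
tip rack x -0.0066432268093378904 off 0.0005189620592348401
```

>>> carry_out(linear=[[0,0,-0.006],[-0.01,-0.001,0],[-0.02,-0.0019,0],[-0.035,-0.0034,0],[-0.04,-0.0038,0],[-0.04,-0.0038,0],[-0.04,-0.0038,0],[-0.04,-0.0038,0]], angular=[[0,0,0],[0,0,0],[0,0,0],[0,0,0],[0,0,0],[0,0,0],[0,0,0],[0,0,0]], hand=[0,0,0,0,0,0,0,0])

```text
clock: 20.93
position: [0.3612, 0.209, 0.2163]
ee_rot: [0.0, 0.999, 0.048, 0.001]
contact_force: [0.5, 0.5, -2.2]
width: 0.0144
gripper_force: 98.1
```

>>> carry_out(linear=[[-0.04,-0.0038,0],[-0.02,-0.0019,0.02],[0,0,0.04],[0,0,0.06],[0,0,0.06],[0,0,0.05],[0,0,0],[0,0,0]], angular=[[0,0,0],[0,0,0],[0,0,0],[0,0,0],[0,0,0],[0,0,0],[0,0,0],[0,0,0]], hand=[0,0,0,0,0,0,0,0])

```text
clock: 21.6
position: [0.3326, 0.2065, 0.3323]
ee_rot: [-0.0, 0.999, 0.048, 0.003]
contact_force: [-0.3, -0.2, -2.2]
width: 0.0145
gripper_force: 98.2
```

```bash
python3 lane.py w16 R; python3 -c "
from h import *
im,c=load('w16');t=manip.get_image('top')
cv2.imwrite('pics/m16.png',np.vstack([im[:250,:,::-1],cv2.resize(t[120:280,200:460,::-1],(640,340))]))"
```

```text
p [0.3326 0.2065 0.3323] yaw 5.522203986123601 lane yaw 5.496387387804215 pitch(u_z) 0.33814081960701353 F [-0.3181 -0.2344 -2.2411] [-0.0135  0.1024  0.0263]
grip rack x -0.3147912690836622 off 0.0007519299236587032
disc rack x -0.18279358126447232 off 0.0008114060586392439
tip rack x -0.1497941593096748 off 0.0008262750923843685
```

View pics/m16.png

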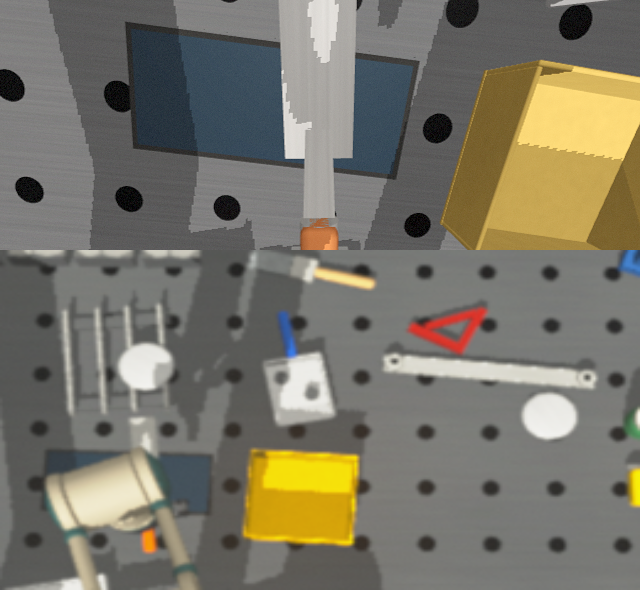

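Disc A sits flat on the right lane in the top view, at (146,366). Disc B is untouched at (550,416), and the tray with its slugs has not moved. Now disc B.

>>> carry_out(linear=[[-0.0046,-0.072,0],[-0.0046,-0.072,0],[-0.0046,-0.072,0],[-0.0046,-0.072,0],[-0.0046,-0.072,0],[-0.0046,-0.072,0],[-0.0046,-0.072,0],[-0.0046,-0.072,0]], angular=[[0,0,-0.142],[0,0,-0.142],[0,0,-0.142],[0,0,-0.142],[0,0,-0.142],[0,0,-0.142],[0,0,-0.142],[0,0,-0.142]], hand=[0,0,0,0,0,0,0,0])

```text
clock: 22.37
position: [0.3134, -0.0826, 0.3297]
ee_rot: [-0.001, 1.0, 0.002, -0.0]
contact_force: [0.5, -0.5, -2.3]
width: 0.0142
gripper_force: 98.4
```

>>> carry_out(linear=[[-0.0046,-0.072,0],[-0.0046,-0.072,0],[-0.0046,-0.072,0],[-0.0046,-0.072,0],[-0.0046,-0.072,0],[-0.0046,-0.072,0],[-0.0046,-0.072,0],[-0.0046,-0.072,0]], angular=[[0,0,-0.142],[0,0,-0.142],[0,0,-0.142],[0,0,-0.142],[0,0,-0.142],[0,0,-0.142],[0,0,-0.142],[0,0,-0.142]], hand=[0,0,0,0,0,0,0,0])

```text
clock: 23.03
position: [0.2954, -0.3706, 0.329]
ee_rot: [-0.002, 0.999, -0.043, 0.0]
contact_force: [1.1, -0.2, -2.1]
width: 0.0143
gripper_force: 98.5
```

>>> carry_out(linear=[[0,0,0],[0,0,-0.05],[0,0,-0.05],[0,0,-0.05],[0,0,-0.05],[0,0,-0.03],[0,0,0],[0,0,0]], angular=[[0,0,0],[0.01,0.14,0],[0,0,0],[0,0,0],[0,0,0],[0,0,0],[0,0,0],[0,0,0]], hand=[0,0,0,0,0,0,0,0])

```text
clock: 23.7
position: [0.296, -0.3684, 0.2145]
ee_rot: [-0.002, 0.999, -0.043, -0.006]
contact_force: [-1.0, -0.5, -1.4]
width: 0.0143
gripper_force: 98.4
```

Run:
```python
from h import *
s=manip.get_state(); q=s['ee_rot'];Rt=R.from_quat([q[1],q[2],q[3],q[0]]).as_matrix();u=Rt[:,0]
print(s['position'],np.degrees([np.arctan2(u[1],u[0]),u[2]]),s['contact_force'],s['moment'])
t=manip.get_image('top');c=cam('top')
for a,r,k in blobs(mask(t,(0,0,140),(180,60,255),(345,150,450,230)),100)[:4]: print(a,r,onz(c,[r[0]],.008)[0])
d=np.array([.531,-.3905])-s['position'][:2]; print('along',d@u[:2],'lateral',u[0]*d[1]-u[1]*d[0])
```

```text
[ 0.296  -0.3684  0.2145] [-4.8914 -0.6573] [-1.0486 -0.4605 -1.4089] [-0.0064  0.0557 -0.0161]
581.0 ((394.52239990234375, 176.27047729492188), (79.6948013305664, 8.9817476272583), 5.572198390960693) [ 0.6117 -0.287   0.008 ]
341.5 ((422.5, 197.0), (20.0, 21.0), 90.0) [ 0.5318 -0.3929  0.008 ]
along 0.23605032702180595 lateral -0.0019360605485434362
```

>>> carry_out(linear=[[0,-0.005,-0.015],[0,0,-0.01],[0,0,-0.004],[0,0,0],[0,0,0]], angular=[[0,0,0],[0,0,0],[0,0,0],[0,0,0],[0,0,0]], hand=[0,0,0,0,0])

```text
clock: 24.17
position: [0.2965, -0.372, 0.2019]
ee_rot: [0.0, 0.999, -0.043, -0.004]
contact_force: [0.1, 0.8, -1.3]
width: 0.0144
gripper_force: 98.4
```

>>> carry_out(linear=[[0,0,-0.002],[0,0,0],[0,0,0]], angular=[[0,0,0],[0,0,0],[0,0,0]], hand=[0,0,0])

```text
clock: 24.42
position: [0.2965, -0.372, 0.2009]
ee_rot: [0.0, 0.999, -0.043, -0.004]
contact_force: [-0.0, -0.5, -2.7]
width: 0.0145
gripper_force: 98.4
```

```bash
cat > st.py <<'E'
from h import *
s=manip.get_state(); q=s['ee_rot'];Rt=R.from_quat([q[1],q[2],q[3],q[0]]).as_matrix();u=Rt[:,0]
print(s['position'],np.degrees([np.arctan2(u[1],u[0]),u[2]]),s['contact_force'],s['moment'],s['qpos'])
E
python3 st.py
```

```text
[ 0.2965 -0.372   0.2009] [-4.902  -0.4716] [-0.0248 -0.4752 -2.7054] [-0.0357  0.0634 -0.0038] [-1.0414  0.3445  2.0003 -0.0099  0.8011  0.6219]
```

>>> carry_out(linear=[[0,0,-0.003],[0,0,0],[0,0,0]], angular=[[0,0,0],[0,0,0],[0,0,0]], hand=[0,0,0])

```text
clock: 24.67
position: [0.2965, -0.372, 0.1992]
ee_rot: [0.0, 0.999, -0.043, -0.004]
contact_force: [-0.3, 0.5, -1.3]
width: 0.0145
gripper_force: 98.4
```

>>> carry_out(linear=[[0,0,-0.001],[0,0,0],[0,0,0]], angular=[[0,0,0],[0,0,0],[0,0,0]], hand=[0,0,0])

```text
clock: 24.92
position: [0.2965, -0.372, 0.1988]
ee_rot: [0.0, 0.999, -0.043, -0.004]
contact_force: [-0.8, -0.8, 0.3]
width: 0.0147
gripper_force: 98.7
```

```bash
python3 st.py
```

```text
[ 0.2965 -0.372   0.1988] [-4.9016 -0.4754] [-0.7679 -0.7525  0.2721] [-0.0129 -0.0203 -0.0091] [-1.0414  0.3476  2.0025 -0.0099  0.7958  0.6219]
```

>>> carry_out(linear=[[0.012,-0.001,0],[0.012,-0.001,0],[0.012,-0.001,0],[0.012,-0.001,0],[0.012,-0.001,0],[0.012,-0.001,0],[0.012,-0.001,0],[0.012,-0.001,0]], angular=[[0,0,0],[0,0,0],[0,0,0],[0,0,0],[0,0,0],[0,0,0],[0,0,0],[0,0,0]], hand=[0,0,0,0,0,0,0,0])

```text
clock: 25.58
position: [0.345, -0.3759, 0.1987]
ee_rot: [-0.0, 0.999, -0.043, -0.004]
contact_force: [-2.2, 0.2, 0.5]
width: 0.0142
gripper_force: 99.0
```

>>> carry_out(linear=[[0.01,-0.001,0],[0.01,-0.0008,0],[0.01,-0.0008,0],[0.01,-0.0008,0],[0.01,-0.0008,0],[0.01,-0.0008,0]], angular=[[0,0,0],[0,0,0],[0,0,0],[0,0,0],[0,0,0],[0,0,0]], hand=[0,0,0,0,0,0])

```text
clock: 26.08
position: [0.3749, -0.3785, 0.1987]
ee_rot: [-0.0, 0.999, -0.043, -0.004]
contact_force: [-1.4, 0.3, 1.0]
width: 0.0146
gripper_force: 98.9
```

```bash
python3 st.py
```

```text
[ 0.3749 -0.3785  0.1987] [-4.9033 -0.4869] [-1.4201  0.3302  0.9896] [-0.0757  0.258  -0.0048] [-0.9184  0.4138  1.8787 -0.0087  0.8546  0.7436]
```

>>> carry_out(linear=[[0.01,-0.0008,0],[0.01,-0.0008,0],[0.01,-0.0008,0],[0.01,-0.0008,0],[0.01,-0.0008,0],[0.01,-0.0008,0],[0.01,-0.0008,0],[0.006,0,0]], angular=[[0,0,0],[0,0,0],[0,0,0],[0,0,0],[0,0,0],[0,0,0],[0,0,0],[0,0,0]], hand=[0,0,0,0,0,0,0,0])

```text
clock: 26.75
position: [0.4131, -0.3814, 0.1987]
ee_rot: [0.0, 0.999, -0.043, -0.004]
contact_force: [-3.2, 0.1, 1.1]
width: 0.0146
gripper_force: 99.0
```

>>> carry_out(linear=[[0.005,0,0],[0,0,0],[0,0,0]], angular=[[0,0,0],[0,0,0],[0,0,0]], hand=[0,0,0])

```text
clock: 27.0
position: [0.4156, -0.3813, 0.1987]
ee_rot: [0.0, 0.999, -0.043, -0.003]
contact_force: [0.0, -0.9, 0.1]
width: 0.0142
gripper_force: 99.0
```

```bash
python3 st.py
cat > edge.py <<'E'
# disc circle on the blade, from the wrist picture: darkest-step edge fit in tool frame
from h import *
import sys
s=manip.get_state(); im,c=snap(sys.argv[1]); q=s['ee_rot'];Rt=R.from_quat([q[1],q[2],q[3],q[0]]).as_matrix()
hsv=cv2.cvtColor(im,cv2.COLOR_RGB2HSV)
m=cv2.inRange(hsv,np.array((0,0,135)),np.array((180,45,255)))
pts=[]
for r in range(0,46,5):
    x=318
    row=m[r]
    l=x
    while l>120 and row[max(l-3,0):l+1].any(): l-=1
    h=x
    while h<520 and row[h:h+4].any(): h+=1
    pts+=[(l+.5,r),(h-.5,r)]
z=s['position'][2]-.197+.008
P=(onz(c,pts,z)-s['position'])@Rt
print(P[:,:2].round(4).tolist())
y=(P[0::2,1]+P[1::2,1])/2; w=abs(P[0::2,1]-P[1::2,1])
print('mid y',y.round(4),'xc',(P[0::2,0]+np.sqrt(np.clip(.042**2-(w/2)**2,0,1))).round(4))
E
python3 edge.py w17
python3 - <<'E'
import sys; sys.argv=['','x']
from h import *
im,c=load('w12'); hsv=im.max(2); print([int(v) for v in hsv[0,180:420:6]]); im,c=load('w17'); print([int(v) for v in im.max(2)[0,180:460:6]]); print([int(v) for v in im.max(2)[40:130:2,318]])
E
```

```text
[ 0.4156 -0.3813  0.1987] [-4.9091 -0.3939] [ 0.0296 -0.9112  0.0543] [-0.0271 -0.0856  0.0329] [-0.864   0.4497  1.8091 -0.0069  0.8871  0.7969]
[[0.1216, -0.0411], [0.1216, 0.0394], [0.1197, -0.0408], [0.1197, 0.0387], [0.1177, -0.0401], [0.1178, 0.0384], [0.1158, -0.0394], [0.1158, 0.0377], [0.1138, -0.0382], [0.1138, 0.0369], [0.1118, -0.0375], [0.1118, 0.0357], [0.1098, -0.0363], [0.1098, 0.0345], [0.1078, -0.0347], [0.1078, 0.0329], [0.1057, -0.033], [0.1057, 0.0316], [0.1037, -0.0308], [0.1037, 0.0295]]
mid y [-0.0009 -0.0011 -0.0009 -0.0009 -0.0007 -0.0009 -0.0009 -0.0009 -0.0007
 -0.0007] xc [0.1337 0.1333 0.1327 0.1325 0.1326 0.1324 0.1324 0.1328 0.1326 0.1329]
[119, 23, 32, 12, 20, 81, 113, 115, 149, 154, 164, 164, 167, 224, 224, 224, 169, 172, 170, 170, 170, 169, 168, 170, 171, 172, 172, 174, 169, 168, 165, 168, 167, 168, 167, 165, 163, 158, 139, 86]
[120, 126, 126, 124, 122, 123, 122, 116, 164, 171, 174, 176, 175, 234, 227, 229, 223, 179, 182, 180, 181, 181, 179, 185, 181, 180, 183, 184, 185, 183, 183, 181, 177, 180, 181, 179, 178, 175, 158, 120, 93, 90, 90, 89, 88, 89, 92]
[178, 178, 177, 181, 178, 179, 177, 175, 176, 174, 171, 168, 165, 165, 162, 159, 157, 154, 152, 172, 170, 168, 169, 169, 171, 168, 170, 170, 170, 170, 171, 168, 171, 167, 168, 169, 168, 167, 168, 169, 170, 168, 170, 168, 167]
```

The disc circle fits: its centre is 133 mm ahead of the TCP and 1 mm off the middle line. Lift and carry to the left lane.

>>> carry_out(linear=[[0,0,0.003],[0,0,0.005],[0,0,0.008],[0,0,0.012],[0,0,0.02],[0,0,0.03],[0,0,0.03],[0,0,0.03]], angular=[[-0.01,-0.1,0],[0,-0.02,0],[0,0,0],[0,0,0],[0,0,0],[0,0,0],[0,0,0],[0,0,0]], hand=[0,0,0,0,0,0,0,0])

```text
clock: 27.72
position: [0.4149, -0.3813, 0.2692]
ee_rot: [0.0, 0.999, -0.043, 0.001]
contact_force: [0.5, -0.3, -3.9]
width: 0.0148
gripper_force: 98.2
```

>>> carry_out(linear=[[0,0,0.03],[0,0,0.03],[0,0,0.03],[0,0,0.02],[0,0,0.01],[0,0,0],[0,0,0]], angular=[[0,0,0],[0,0,0],[0,0,0],[0,0,0],[0,0,0],[0,0,0],[0,0,0]], hand=[0,0,0,0,0,0,0])

```text
clock: 28.3
position: [0.4148, -0.3811, 0.3276]
ee_rot: [0.0, 0.999, -0.043, 0.0]
contact_force: [0.3, 0.0, -3.8]
width: 0.0146
gripper_force: 98.3
```

```bash
python3 st.py; python3 edge.py w18
```

```text
[ 0.4148 -0.3811  0.3276] [-4.9032  0.0575] [ 0.3431  0.024  -3.7714] [ 0.0624  0.2863 -0.0343] [-0.8668  0.3117  1.653   0.0006  1.176   0.7894]
[[0.1219, -0.0413], [0.1219, 0.0396], [0.1199, -0.0411], [0.1199, 0.0389], [0.118, -0.0408], [0.118, 0.0386], [0.116, -0.0396], [0.116, 0.0379], [0.114, -0.0389], [0.114, 0.0371], [0.112, -0.0377], [0.112, 0.0364], [0.11, -0.037], [0.11, 0.0352], [0.1079, -0.0358], [0.1079, 0.0335], [0.1059, -0.0341], [0.1059, 0.0323], [0.1038, -0.0324], [0.1038, 0.0306]]
mid y [-0.0009 -0.0011 -0.0011 -0.0009 -0.0009 -0.0007 -0.0009 -0.0011 -0.0009
 -0.0009] xc [0.1331 0.1328 0.1317 0.1322 0.1318 0.1318 0.1315 0.1317 0.1316 0.1316]
```

>>> carry_out(linear=[[0.001,0.01,0],[0.002,0.02,0],[0.0027,0.03,0],[0.0027,0.037,0],[0.0027,0.037,0],[0.0027,0.037,0],[0.0027,0.037,0],[0.0027,0.037,0]], angular=[[0,0,0.02],[0,0,0.04],[0,0,0.06],[0,0,0.06],[0,0,0.06],[0,0,0.06],[0,0,0.06],[0,0,0.06]], hand=[0,0,0,0,0,0,0,0])

```text
clock: 29.02
position: [0.4242, -0.2562, 0.3274]
ee_rot: [-0.001, 1.0, -0.025, 0.0]
contact_force: [0.0, -0.1, -3.6]
width: 0.0147
gripper_force: 98.3
```

>>> carry_out(linear=[[0.0027,0.037,0],[0.0027,0.037,0],[0.0027,0.037,0],[0.0027,0.037,0],[0.0027,0.037,0],[0.0027,0.037,0],[0.0027,0.037,0],[0.0027,0.037,0]], angular=[[0,0,0.06],[0,0,0.06],[0,0,0.06],[0,0,0.06],[0,0,0.06],[0,0,0.06],[0,0,0.06],[0,0,0.06]], hand=[0,0,0,0,0,0,0,0])

```text
clock: 29.68
position: [0.4344, -0.1084, 0.3274]
ee_rot: [-0.0, 1.0, -0.006, 0.0]
contact_force: [-0.4, 0.4, -3.4]
width: 0.0143
gripper_force: 98.3
```

>>> carry_out(linear=[[0.0027,0.037,0],[0.0027,0.037,0],[0.0027,0.037,0],[0.0027,0.037,0],[0.0027,0.037,0],[0.0027,0.037,0],[0.0027,0.037,0],[0.0027,0.037,0]], angular=[[0,0,0.06],[0,0,0.06],[0,0,0.06],[0,0,0.06],[0,0,0.06],[0,0,0.06],[0,0,0.06],[0,0,0.06]], hand=[0,0,0,0,0,0,0,0])

```text
clock: 30.35
position: [0.4448, 0.0393, 0.3275]
ee_rot: [-0.0, 1.0, 0.013, -0.0]
contact_force: [1.3, -0.2, -3.1]
width: 0.0144
gripper_force: 98.3
```

>>> carry_out(linear=[[0.0027,0.037,0],[0.0027,0.037,0],[0.0027,0.037,0],[0.0027,0.037,0],[0.0027,0.037,0],[0.0027,0.037,0],[0.0027,0.037,0],[0.0027,0.037,0]], angular=[[0,0,0.06],[0,0,0.06],[0,0,0.06],[0,0,0.06],[0,0,0.06],[0,0,0.06],[0,0,0.06],[0,0,0.06]], hand=[0,0,0,0,0,0,0,0])

```text
clock: 31.02
position: [0.4553, 0.187, 0.3274]
ee_rot: [-0.0, 0.999, 0.032, -0.0]
contact_force: [0.3, -0.1, -3.8]
width: 0.0142
gripper_force: 98.3
```

>>> carry_out(linear=[[0.0027,0.037,0],[0.0027,0.037,0],[0.0027,0.037,0],[0.0027,0.037,0],[0,0.03,0],[0,0.02,0],[0,0.01,0],[0,0,0]], angular=[[0,0,0.06],[0,0,0.06],[0,0,0.03],[0,0,0.02],[0,0,0],[0,0,0],[0,0,0],[0,0,0]], hand=[0,0,0,0,0,0,0,0])

```text
clock: 31.68
position: [0.4615, 0.2903, 0.3275]
ee_rot: [0.0, 0.999, 0.039, 0.0]
contact_force: [0.0, -0.4, -2.5]
width: 0.0148
gripper_force: 98.4
```

>>> carry_out(linear=[[0,0,0],[0,0,0]], angular=[[0,0,0],[0,0,0]], hand=[0,0])

```text
clock: 31.85
position: [0.462, 0.2886, 0.3276]
ee_rot: [0.001, 0.999, 0.038, 0.0]
contact_force: [-0.7, 0.1, -3.5]
width: 0.0142
gripper_force: 98.4
```

```bash
python3 lane.py w19 L
```

```text
p [0.462  0.2886 0.3276] yaw 4.382711865274345 lane yaw 5.5382709770401055 pitch(u_z) 0.029172032094579855 F [-0.7069  0.0701 -3.4776] [ 0.0134  0.351  -0.0254]
grip rack x -0.17927353912946759 off -0.026009892200344272
disc rack x -0.047300401536558706 off -0.028671928456687062
tip rack x -0.014307117138331493 off -0.029337437520772787
```

>>> carry_out(linear=[[0.002,0.01,0],[0.003,0.018,0],[0,0.016,0],[0,0.008,0],[0,0,0]], angular=[[0,0,0.06],[0,0,0.09],[0,0,0.07],[0,0,0.03],[0,0,0]], hand=[0,0,0,0,0])

```text
clock: 32.32
position: [0.465, 0.3164, 0.3276]
ee_rot: [-0.0, 0.999, 0.049, 0.001]
contact_force: [-0.5, 0.3, -2.8]
width: 0.0146
gripper_force: 98.3
```

>>> carry_out(linear=[[0,0,-0.01],[0,0,-0.02],[0,0,-0.03],[0,0,-0.03],[0,0,-0.03],[0,0,-0.03],[0,0,-0.015],[0,0,0]], angular=[[0,0,0],[0,0,0],[0,0,0],[0,0,0],[0,0,0],[0,0,0],[0,0,0],[0,0,0]], hand=[0,0,0,0,0,0,0,0])

```text
clock: 32.98
position: [0.4638, 0.3145, 0.2427]
ee_rot: [0.001, 0.999, 0.048, -0.002]
contact_force: [-0.3, 0.1, -2.9]
width: 0.0145
gripper_force: 98.3
```

>>> carry_out(linear=[[0,0,0]], angular=[[0,0,0]], hand=[0])

```text
clock: 33.07
position: [0.4648, 0.315, 0.2447]
ee_rot: [0.0, 0.999, 0.048, 0.0]
contact_force: [0.6, 0.2, -2.9]
width: 0.0143
gripper_force: 98.3
```

```bash
python3 lane.py w20 L
python3 - <<'E'
from h import *
for n in ('w14','w20'):
    im,c=load(n); v=im.max(2).astype(int)
    print(n,[int(x) for x in v[125,262:382:2]])
    print([int(x) for x in v[150,262:382:2]])
E
```

```text
p [0.4648 0.315  0.2447] yaw 5.541219370439327 lane yaw 5.5382709770401055 pitch(u_z) 0.00022267173157435976 F [ 0.5794  0.184  -2.9182] [-0.0651  0.2976 -0.0385]
grip rack x -0.17408201694235162 off 5.856781354229483e-05
disc rack x -0.0420820171181195 off 6.536042430404062e-05
tip rack x -0.009082017162061418 off 6.705857699448719e-05
w14 [155, 150, 150, 150, 169, 238, 236, 235, 237, 149, 120, 235, 239, 241, 242, 243, 242, 240, 240, 240, 238, 239, 239, 242, 244, 230, 187, 186, 190, 191, 187, 189, 187, 188, 192, 193, 190, 191, 188, 188, 189, 187, 186, 186, 185, 178, 106, 109, 163, 183, 183, 182, 172, 104, 105, 101, 104, 103, 100, 120]
[156, 153, 155, 153, 153, 153, 151, 152, 151, 152, 150, 171, 243, 240, 240, 242, 243, 240, 240, 240, 238, 228, 187, 191, 191, 189, 187, 187, 189, 192, 189, 194, 188, 188, 193, 191, 188, 187, 187, 189, 188, 185, 184, 189, 186, 156, 108, 106, 103, 108, 106, 107, 108, 106, 104, 107, 126, 148, 150, 149]
w20 [94, 97, 94, 97, 92, 196, 221, 221, 221, 209, 109, 204, 225, 226, 226, 227, 225, 225, 226, 225, 223, 224, 223, 225, 230, 170, 171, 171, 173, 174, 172, 171, 171, 172, 175, 177, 176, 177, 174, 174, 173, 172, 170, 173, 171, 165, 95, 95, 151, 167, 168, 169, 155, 96, 94, 93, 94, 95, 94, 94]
[99, 95, 98, 96, 96, 99, 114, 137, 138, 137, 139, 159, 229, 225, 228, 227, 227, 225, 225, 223, 222, 213, 170, 175, 177, 176, 169, 172, 173, 175, 175, 179, 174, 173, 176, 177, 173, 176, 170, 173, 171, 168, 170, 173, 168, 137, 99, 98, 92, 95, 97, 96, 95, 100, 93, 99, 138, 134, 133, 138]
```

This matches lane R pixel for pixel (rails at 272–280 and 358–366, blade at 284–352), so I lower it the same way.

>>> carry_out(linear=[[0,0,-0.01],[0,0,-0.01],[0,0,-0.008],[0,0,-0.006],[0,0,-0.006],[0,0,-0.006],[0,0,-0.008],[0,0,-0.003]], angular=[[0,0,0],[0,0,0],[0,0,0],[0,0,0],[0,0,0],[0,0,0],[0,0,0],[0,0,0]], hand=[0,0,0,0,0,0,0,0])

```text
clock: 33.78
position: [0.4649, 0.3152, 0.2163]
ee_rot: [0.0, 0.999, 0.048, 0.001]
contact_force: [-0.2, -0.2, -1.4]
width: 0.0147
gripper_force: 98.5
```

>>> carry_out(linear=[[0,0,0],[0,0,0]], angular=[[0,0,0],[0,0,0]], hand=[0,0])

```text
clock: 33.95
position: [0.4649, 0.3153, 0.2167]
ee_rot: [0.0, 0.999, 0.048, 0.001]
contact_force: [-0.1, 0.2, -1.3]
width: 0.0144
gripper_force: 98.5
```

```bash
python3 lane.py w21 L
```

```text
p [0.4649 0.3153 0.2167] yaw 5.550777727095414 lane yaw 5.5382709770401055 pitch(u_z) 0.0802100585644047 F [-0.1355  0.189  -1.3046] [-0.014   0.1372  0.0478]
grip rack x -0.1736153266584965 off 0.0003935858888440059
disc rack x -0.04161545915031073 off 0.0004223993440497424
tip rack x -0.008615492273264302 off 0.0004296027078511774
```

>>> carry_out(linear=[[-0.01,-0.001,0],[-0.02,-0.0019,0],[-0.035,-0.0034,0],[-0.04,-0.0038,0],[-0.04,-0.0038,0],[-0.04,-0.0038,0],[-0.04,-0.0038,0],[-0.04,-0.0038,0]], angular=[[0,0,0],[0,0,0],[0,0,0],[0,0,0],[0,0,0],[0,0,0],[0,0,0],[0,0,0]], hand=[0,0,0,0,0,0,0,0])

```text
clock: 34.67
position: [0.3304, 0.3021, 0.2169]
ee_rot: [0.0, 0.999, 0.048, 0.0]
contact_force: [-0.2, -0.1, -1.8]
width: 0.0146
gripper_force: 98.5
```

>>> carry_out(linear=[[-0.02,-0.0019,0.02],[0,0,0.04],[0,0,0.06],[0,0,0.06],[0,0,0.05],[0,0,0],[0,0,0]], angular=[[0,0,0],[0,0,0],[0,0,0],[0,0,0],[0,0,0],[0,0,0],[0,0,0]], hand=[0,0,0,0,0,0,0])

```text
clock: 35.25
position: [0.3224, 0.3018, 0.3337]
ee_rot: [-0.001, 0.999, 0.049, 0.003]
contact_force: [-0.9, 0.8, -2.0]
width: 0.0147
gripper_force: 98.6
```

```bash
python3 st.py
python3 - <<'E'
from h import *
im,c=load('w16')
p=onz(c,[(126,23),(134,148),(395,178),(418,62)],.001)[:,:2];print('mat',p,p.mean(0),np.linalg.norm(p[1]-p[2]),np.linalg.norm(p[0]-p[1]),np.degrees(np.arctan2(*(p[0]-p[3])[::-1])),np.degrees(np.arctan2(*(p[1]-p[2])[::-1])))
t=manip.get_image('top');c=cam('top')
for a,r,k in blobs(mask(t,(0,0,150),(180,50,255),(215,135,285,200)),40)[:6]: print(a,r,onz(c,[r[0]],.04)[0])
print('tray bar',[ (b[1],onz(c,[b[1][0]],.035)[0]) for b in blobs(mask(t,(100,120,80),(130,255,255),(290,120,350,190)),5)][:1])
cv2.imwrite('pics/t22.png',t[:,:,::-1])
E
```

```text
[0.3224 0.3018 0.3337] [5.5609 0.3177] [-0.8515  0.788  -1.96  ] [-0.0293  0.1123  0.0197] [ 0.595   0.1295  1.888  -0.001   1.1183  2.0692]
mat [[0.4611 0.3869]
 [0.3529 0.3893]
 [0.3476 0.1319]
 [0.4548 0.1296]] [0.4041 0.2594] 0.2574030111575803 0.10824855797836679 88.60467217098453 88.83185412530392
416.0 ((233.5, 171.5), (21.0, 49.0), 0.0) [0.6158 0.3263 0.04  ]
326.5 ((259.0, 174.5), (21.0, 20.0), 90.0) [0.6053 0.2299 0.04  ]
tray bar [(((319.3353576660156, 162.51829528808594), (21.202856063842773, 4.748556137084961), 83.6598129272461), array([0.6557, 0.0029, 0.035 ]))]
```

Both discs are on the rack. The tray has been knocked about 2 cm, to bar centre (0.656, 0.003), and I will measure it again. Mat centre is (0.404, 0.259), yaw 88.7°. I lay the lifter there for now.

>>> carry_out(linear=[[0.008,-0.0097,0],[0.008,-0.0097,0],[0.008,-0.0097,0],[0.008,-0.0097,0],[0.008,-0.0097,0],[0.008,-0.0097,0],[0.008,-0.0097,0],[0.008,-0.0097,0]], angular=[[0,0,0.907],[0,0,0.907],[0,0,0.907],[0,0,0.907],[0,0,0.907],[0,0,0.907],[0,0,0.907],[0,0,0.907]], hand=[0,0,0,0,0,0,0,0])

```text
clock: 35.97
position: [0.3538, 0.2621, 0.3299]
ee_rot: [0.0, 0.943, 0.334, -0.002]
contact_force: [-0.3, 0.4, -2.4]
width: 0.0145
gripper_force: 98.4
```

>>> carry_out(linear=[[0.008,-0.0097,0],[0.008,-0.0097,0],[0.008,-0.0097,0],[0.008,-0.0097,0],[0.008,-0.0097,0],[0.008,-0.0097,0],[0.008,-0.0097,0],[0.008,-0.0097,0]], angular=[[0,0,0.907],[0,0,0.907],[0,0,0.907],[0,0,0.907],[0,0,0.907],[0,0,0.907],[0,0,0.907],[0,0,0.907]], hand=[0,0,0,0,0,0,0,0])

```text
clock: 36.63
position: [0.3858, 0.2234, 0.3299]
ee_rot: [-0.001, 0.808, 0.59, -0.002]
contact_force: [-0.4, -0.3, -2.0]
width: 0.0149
gripper_force: 98.4
```

>>> carry_out(linear=[[0.008,-0.0097,-0.02],[0.008,-0.0097,-0.04],[0.008,-0.0097,-0.05],[0.008,-0.0097,-0.05],[0,0,-0.05],[0,0,-0.03],[0,0,0],[0,0,0]], angular=[[0,0,0.907],[0,0,0.907],[0,0,0.907],[0,0,0.907],[0,0,0],[0,0,0],[0,0,0],[0,0,0]], hand=[0,0,0,0,0,0,0,0])

```text
clock: 37.3
position: [0.4014, 0.2042, 0.2102]
ee_rot: [-0.001, 0.715, 0.699, -0.002]
contact_force: [0.5, -0.4, -1.9]
width: 0.0146
gripper_force: 98.4
```

```bash
python3 st.py
```

```text
[0.4014 0.2042 0.2102] [88.6935 -0.0314] [ 0.4828 -0.3508 -1.9433] [-0.0581  0.0382 -0.0042] [0.3156 0.3002 2.0426 0.0012 0.8028 0.3375]
```

>>> carry_out(linear=[[0.003,0.001,-0.01],[0,0,-0.008],[0,0,-0.004],[0,0,0],[0,0,0]], angular=[[0,0,0],[0,0,0],[0,0,0],[0,0,0],[0,0,0]], hand=[0,0,0,0,0])

```text
clock: 37.72
position: [0.4039, 0.2052, 0.2011]
ee_rot: [-0.0, 0.715, 0.699, 0.001]
contact_force: [-0.1, 0.2, -1.8]
width: 0.0145
gripper_force: 98.4
```

>>> carry_out(linear=[[0,0,0],[0,0,0],[0,0,0],[0,0,0],[0,0,0],[0,0,0],[0,0,0],[0,0,0]], angular=[[0,0,0],[0,0,0],[0,0,0],[0,0,0],[0,0,0],[0,0,0],[0,0,0],[0,0,0]], hand=[1,1,1,1,1,1,1,1])

```text
clock: 38.38
position: [0.4039, 0.2051, 0.2007]
ee_rot: [-0.0, 0.715, 0.699, 0.001]
contact_force: [-0.4, 0.5, 0.2]
width: 0.0856
gripper_force: 0.0
```

>>> carry_out(linear=[[0,0,0.02],[0,0,0.05],[0,0,0.07],[0,0,0.07],[0,0,0.07],[0,0,0.07],[0,0,0.03],[0,0,0]], angular=[[0,0,0],[0,0,0],[0,0,0],[0,0,0],[0,0,0],[0,0,0],[0,0,0],[0,0,0]], hand=[1,1,1,1,1,1,1,1])

```text
clock: 39.05
position: [0.4049, 0.2055, 0.395]
ee_rot: [0.002, 0.715, 0.699, 0.005]
contact_force: [-0.0, -0.3, -0.0]
width: 0.0855
gripper_force: 0.0
```

Next I measure the tray again and fit a simple arm model from logged joints, to choose a tipping direction within the joint ranges.

Run:
```python
from h import *
from scipy.optimize import least_squares
D=np.array([(.2766,1.5061,.5748,.4039),(.0872,1.952,.4086,.329),(.4497,1.8091,.564,.1987),(.3445,2.0003,.4757,.2009),(.1295,1.888,.4416,.3337),(.3117,1.653,.5633,.3276),(.3002,2.0426,.4504,.2102),(.4138,1.8787,.5327,.1987)])
f=lambda p:np.r_[p[0]+p[1]*np.sin(D[:,0])+p[2]*np.sin(D[:,0]+D[:,1]+p[3])-D[:,2],p[4]+p[1]*np.cos(D[:,0])+p[2]*np.cos(D[:,0]+D[:,1]+p[3])-D[:,3]]
s=least_squares(f,[0,.4,.4,0,.2]);p=s.x;print('a,L1,L2,phi,h-d',p,abs(s.fun).max())
for d in (.08,.1,.13):
  for tilt,lx in ((55,.36),(55,.40),(-55,.36),(-55,.33),(50,.4)):
    t=np.radians(abs(tilt)); sg=np.sign(tilt); dirn=np.array([sg*np.sin(t),-np.cos(t)])
    # tray axis in plane: handle side from lip; lip at (lx,.10)
    ax=np.array([sg*np.cos(t),np.sin(t)]); up=-dirn
    grip=np.array([lx,.10])+ax*.148+up*.022
    tcp=grip-dirn*.155; W=tcp-dirn*d
    g=lambda q:[p[0]+p[1]*np.sin(q[0])+p[2]*np.sin(q[0]+q[1]+p[3])-W[0],p[4]+d+p[1]*np.cos(q[0])+p[2]*np.cos(q[0]+q[1]+p[3])-W[1]]
    r=least_squares(g,[.1,1.9]); q5=np.pi-sg*t-r.x.sum()
    print(d,tilt,lx,'tcp',tcp,'q2,q3,q5',r.x,q5,r.cost)
t=manip.get_image('top');c=cam('top');sc=manip.get_image('scene');cs=cam('scene')
a=blobs(mask(t,(100,120,80),(130,255,255),(290,120,350,195)),5)[0];b=blobs(mask(sc,(100,120,80),(130,255,255),(240,195,310,250)),5)[0]
print(a[1],b[1],two(c,a[1][0],cs,b[1][0]),onz(c,cv2.boxPoints(a[1]),.04)[:,:2])
print(two(c,a[1][0],c,a[1][0])[1])
```

```text
a,L1,L2,phi,h-d [ 0.0059  0.6217  0.4256  0.14   -0.0473] 0.000975637765709414
0.08 55 0.36 tcp [0.2999 0.3228] q2,q3,q5 [-0.1505  2.2952] 0.03700200758575711 1.5328461019938455e-27
0.08 55 0.4 tcp [0.3399 0.3228] q2,q3,q5 [-0.0785  2.2391] 0.020977794595591792 2.342162178202476e-17
0.08 -55 0.36 tcp [0.4201 0.3228] q2,q3,q5 [0.2417 1.8691] 1.9906910471922408 7.274176692574546e-19
0.08 -55 0.33 tcp [0.3901 0.3228] q2,q3,q5 [0.1999 1.9282] 1.9733918844906895 1.5877897251056608e-22
0.08 50 0.4 tcp [0.3595 0.3271] q2,q3,q5 [-0.0524  2.1854] 0.13586691646620075 2.0662888299863096e-18
0.1 55 0.36 tcp [0.2999 0.3228] q2,q3,q5 [-0.1673  2.3336] 0.015412517646515411 6.222776717184356e-27
0.1 55 0.4 tcp [0.3399 0.3228] q2,q3,q5 [-0.0935  2.2788] -0.0036616895767775937 5.655301560853204e-17
0.1 -55 0.36 tcp [0.4201 0.3228] q2,q3,q5 [0.2737 1.8477] 1.9801756459147906 2.7284771645881858e-17
0.1 -55 0.33 tcp [0.3901 0.3228] q2,q3,q5 [0.2327 1.9082] 1.96059159410862 2.5159150294870947e-20
0.1 50 0.4 tcp [0.3595 0.3271] q2,q3,q5 [-0.0679  2.2214] 0.11548784856888661 7.728909556325383e-18
0.13 55 0.
[... 151 characters left out ...]
 -0.041037244512718285 1.4263394858289578e-16
0.13 -55 0.36 tcp [0.4201 0.3228] q2,q3,q5 [0.3209 1.8133] 1.9673365133717446 1.4821956852004167e-29
0.13 -55 0.33 tcp [0.3901 0.3228] q2,q3,q5 [0.2811 1.8759] 1.9445098957600564 2.091693794685601e-17
0.13 50 0.4 tcp [0.3595 0.3271] q2,q3,q5 [-0.091   2.2748] 0.08506158028913413 4.335350586067201e-17
((319.04510498046875, 162.49591064453125), (21.27589988708496, 5.070001602172852), 84.80557250976562) ((274.7691955566406, 222.65383911132812), (8.043152809143066, 26.625608444213867), 56.3099365234375) (array([0.6575, 0.0039, 0.029 ]), np.float64(0.0003280756299210857)) [[ 0.6949  0.0177]
 [ 0.6969 -0.0015]
 [ 0.6144 -0.0096]
 [ 0.6124  0.0094]]
0.0
```

The model fits to 1 mm. An outward tip would run joint 5 below its range, so I will turn the tray half around, with the handle toward the robot and the lip outward. Joint 5 is then about 2.0. First I go above the tray.

>>> carry_out(linear=[[0.026,-0.0225,0],[0.026,-0.0225,0],[0.026,-0.0225,0],[0.026,-0.0225,0],[0.026,-0.0225,0],[0.026,-0.0225,0],[0.026,-0.0225,0],[0.026,-0.0225,0]], angular=[[0,0,-1],[0,0,-1],[0,0,-1],[0,0,-1],[0,0,-1],[0,0,-1],[0,0,-1],[0,0,-1]], hand=[1,1,1,1,1,1,1,1])

```text
clock: 39.82
position: [0.5079, 0.1144, 0.3882]
ee_rot: [-0.001, 0.9, 0.437, -0.002]
contact_force: [-0.1, 0.1, -0.2]
width: 0.0849
gripper_force: 0.0
```

>>> carry_out(linear=[[0.026,-0.0225,0],[0.026,-0.0225,0],[0.026,-0.0225,0],[0.026,-0.0225,0],[0.026,-0.0225,0],[0.026,-0.0225,0],[0.026,-0.0225,0],[0.026,-0.0225,0]], angular=[[0,0,-1],[0,0,-1],[0,0,-1],[0,0,-1],[0,0,-1],[0,0,-1],[0,0,-1],[0,0,-1]], hand=[1,1,1,1,1,1,1,1])

```text
clock: 40.48
position: [0.612, 0.0245, 0.3879]
ee_rot: [-0.0, 0.991, 0.132, -0.002]
contact_force: [-0.4, 0.8, -0.4]
width: 0.0856
gripper_force: 0.0
```

>>> carry_out(linear=[[0.026,-0.0225,-0.03],[0.026,-0.0225,-0.03],[0,0,-0.03],[0,0,0],[0,0,0]], angular=[[0,0,-1],[0,0,-1],[0,0,0],[0,0,0],[0,0,0]], hand=[1,1,1,1,1])

```text
clock: 40.9
position: [0.6371, 0.0026, 0.3428]
ee_rot: [-0.0, 0.999, 0.054, -0.003]
contact_force: [-0.1, 0.2, 0.2]
width: 0.0852
gripper_force: 0.0
```

```bash
python3 st.py
python3 - <<'E'
from h import *
from scipy.optimize import least_squares
im,c=snap('w30')
b=blobs(mask(im,(100,120,60),(130,255,255)),200)[:2]
for x in b:
    q=onz(c,cv2.boxPoints(x[1]),.042)[:,:2]; print(x[0],x[1],q.round(4).tolist(),q.mean(0))
    vx,vy,x0,y0=cv2.fitLine(x[2],cv2.DIST_HUBER,0,.01,.01).ravel()
    l=onz(c,[(x0,y0),(x0+20*vx,y0+20*vy)],.042); v=l[1]-l[0]; print('yaw',np.degrees(np.arctan2(v[1],v[0])))
for x in blobs(mask(im,(0,0,130),(180,50,255),(150,0,480,400)),800)[:3]:
    print('tray',x[0],x[1],onz(c,cv2.boxPoints(x[1]),.02)[:,:2].round(3).tolist())
p=[0.0059,0.6217,0.4256,0.14,-0.0473]
for d in (.08,.12):
  for th,x in ((0,.266),(20,.266),(30,.295),(40,.335),(50,.375),(60,.414)):
    t=np.radians(th); W=np.array([x,.336])+d*np.array([np.sin(t),np.cos(t)])
    g=lambda q:[p[0]+p[1]*np.sin(q[0])+p[2]*np.sin(q[0]+q[1]+p[3])-W[0],p[4]+d+p[1]*np.cos(q[0])+p[2]*np.cos(q[0]+q[1]+p[3])-W[1]]
    r=least_squares(g,[.1,1.9]); print(d,th,r.x,np.pi+t-r.x.sum(),r.cost)
E
```

```text
[0.6371 0.0026 0.3428] [ 6.1847 -0.2939] [-0.1054  0.2081  0.207 ] [-0.0128 -0.0283  0.0358] [-0.1051  0.4073  1.4609  0.0001  1.2787  1.3578]
1487.5 ((318.13714599609375, 167.0164794921875), (92.40458679199219, 17.8906192779541), 87.39744567871094) [[0.6969, 0.0198], [0.6992, 0.0048], [0.6167, -0.0085], [0.6141, 0.008]] [0.6567 0.006 ]
yaw -172.03017319342777
tray 8172.0 ((321.5815734863281, 252.14878845214844), (104.84847259521484, 92.19937133789062), 87.82526397705078) [[0.615, 0.046], [0.628, -0.044], [0.507, -0.068], [0.491, 0.034]]
tray 2763.0 ((381.3710632324219, 42.70814514160156), (137.41571044921875, 84.71353149414062), 2.7263107299804688) [[0.729, 0.021], [0.794, 0.024], [0.801, -0.089], [0.737, -0.101]]
tray 1268.0 ((383.0069580078125, 98.39390563964844), (87.84412384033203, 33.86170196533203), 3.7517290115356445) [[0.706, -0.007], [0.735, -0.005], [0.738, -0.083], [0.71, -0.087]]
0.08 0 [-0.1576  2.1612] 1.137914189371489 2.0079369658656177e-26
0.08 20 [-0.1032  2.1329] 1.4609941562899853 1.2518544638517033e-29
0.08 30 [-0.0259  2.0814] 1.6097096061189693 4.2028013784405517e-19
0.08 40 [0.065  2.0106] 1.7641224366424875 1.528973673173265e-24
0.08 50 [0.1508 1.937 ] 1.9264844188663792 8.264871076749156e-24
0.08 60 [0.2304 1.8635] 2.094921585576653 2.6281729365371313e-19
0.12 0 [-0.1576  2.1612] 1.137914189371486 1.9777027931522535e-26
0.12 20 [-0.0768  2.1176] 1.4498866214504087 1.2962358668498823e-16
0.12 30 [0.0127 2.0588] 1.5936329647732608 3.285471979353234e-22
0.12 40 [0.1147 1.9804] 1.744613524223333 1.0960279749501591e-22
0.12 50 [0.2107 1.8998] 1.9037490319374526 3.0603251553987427e-21
0.12 60 [0.2998 1.8203] 2.068709272642633 1.1401505270772436e-30
```

The tray handle's grip point is (0.649, 0.005), yaw about 8.2°. Three ways of measuring agree. All tipping waypoints are within the joint ranges. I grip the handle.

>>> carry_out(linear=[[0.012,0.0025,-0.04],[0.012,0.0025,-0.06],[0,0,-0.06],[0,0,-0.06],[0,0,-0.05],[0,0,-0.03],[0,0,-0.012],[0,0,0]], angular=[[0,0,0.44],[0,0,0],[0,0,0],[0,0,0],[0,0,0],[0,0,0],[0,0,0],[0,0,0]], hand=[1,1,1,1,1,1,1,1])

```text
clock: 41.62
position: [0.6494, 0.0056, 0.1889]
ee_rot: [-0.0, 0.997, 0.072, -0.0]
contact_force: [0.2, -0.2, -0.1]
width: 0.0856
gripper_force: 0.0
```

>>> carry_out(linear=[[0,0,0],[0,0,0],[0,0,0],[0,0,0],[0,0,0],[0,0,0],[0,0,0],[0,0,0]], angular=[[0,0,0],[0,0,0],[0,0,0],[0,0,0],[0,0,0],[0,0,0],[0,0,0],[0,0,0]], hand=[0,0,0,0,0,0,0,0], force=110)

```text
clock: 42.28
position: [0.6501, 0.0051, 0.1906]
ee_rot: [0.0, 0.997, 0.072, 0.001]
contact_force: [-0.5, 0.6, 6.5]
width: 0.0141
gripper_force: 107.4
```

>>> carry_out(linear=[[0,0,0],[0,0,0],[0,0,0]], angular=[[0,0,0],[0,0,0],[0,0,0]], hand=[0,0,0])

```text
clock: 42.53
position: [0.6501, 0.0051, 0.1906]
ee_rot: [0.0, 0.997, 0.072, 0.001]
contact_force: [-0.2, -0.4, 5.9]
width: 0.0141
gripper_force: 107.4
```

```bash
python3 st.py
```

```text
[0.6501 0.0051 0.1906] [8.2099 0.13  ] [-0.2405 -0.3654  5.8645] [ 0.0267  0.2493 -0.016 ] [-0.0991  0.5587  1.6166 -0.0002  0.9639  1.3285]
```

>>> carry_out(linear=[[0,0,0.01],[0,0,0.03],[0,0,0.05],[0,0,0.06],[0,0,0.06],[0,0,0.06],[0,0,0.03],[0,0,0.01]], angular=[[0,0,0],[0,0,0],[0,0,0],[0,0,0],[0,0,0],[0,0,0],[0,0,0],[0,0,0]], hand=[0,0,0,0,0,0,0,0])

```text
clock: 43.2
position: [0.6505, 0.0051, 0.3479]
ee_rot: [0.001, 0.997, 0.072, 0.003]
contact_force: [0.8, -0.0, -3.3]
width: 0.014
gripper_force: 107.6
```

>>> carry_out(linear=[[0,0,0],[0,0,0]], angular=[[0,0,0],[0,0,0]], hand=[0,0])

```text
clock: 43.37
position: [0.6493, 0.0052, 0.3432]
ee_rot: [-0.0, 0.997, 0.072, -0.001]
contact_force: [-0.6, 0.5, -3.2]
width: 0.014
gripper_force: 107.5
```

>>> carry_out(linear=[[-0.005,0,0],[-0.01,0,0],[-0.015,0,0],[-0.02,-0.001,0],[-0.02,-0.001,0],[-0.02,-0.001,0],[-0.02,-0.001,0],[-0.02,-0.001,0]], angular=[[0,0,0.3],[0,0,0.6],[0,0,0.9],[0,0,0.98],[0,0,0.98],[0,0,0.98],[0,0,0.98],[0,0,0.98]], hand=[0,0,0,0,0,0,0,0])

```text
clock: 44.03
position: [0.5837, 0.0027, 0.3426]
ee_rot: [-0.001, 0.942, 0.335, -0.001]
contact_force: [-0.4, 0.1, -3.6]
width: 0.0141
gripper_force: 107.4
```

>>> carry_out(linear=[[-0.02,-0.001,0],[-0.02,-0.001,0],[-0.02,-0.001,0],[-0.02,-0.001,0],[-0.02,-0.001,0],[-0.02,-0.001,0],[-0.02,-0.001,0],[-0.02,-0.001,0]], angular=[[0,0,0.98],[0,0,0.98],[0,0,0.98],[0,0,0.98],[0,0,0.98],[0,0,0.98],[0,0,0.98],[0,0,0.98]], hand=[0,0,0,0,0,0,0,0])

```text
clock: 44.7
position: [0.5036, -0.0012, 0.3429]
ee_rot: [-0.002, 0.793, 0.61, -0.001]
contact_force: [0.5, -0.3, -3.3]
width: 0.014
gripper_force: 107.4
```

>>> carry_out(linear=[[-0.02,-0.001,0],[-0.02,-0.001,0],[-0.02,-0.001,0],[-0.02,-0.001,0],[-0.02,-0.001,0],[-0.02,-0.001,0],[-0.02,-0.001,0],[-0.02,-0.001,0]], angular=[[0,0,0.98],[0,0,0.98],[0,0,0.98],[0,0,0.98],[0,0,0.98],[0,0,0.98],[0,0,0.98],[0,0,0.98]], hand=[0,0,0,0,0,0,0,0])

```text
clock: 45.37
position: [0.4234, -0.0052, 0.3431]
ee_rot: [-0.002, 0.566, 0.824, -0.0]
contact_force: [-0.8, 1.1, -2.2]
width: 0.0141
gripper_force: 107.5
```

>>> carry_out(linear=[[-0.02,-0.001,0],[-0.02,-0.001,0],[-0.02,-0.001,0],[-0.02,-0.001,0],[-0.02,-0.001,0],[-0.02,-0.001,0],[-0.02,-0.001,0],[-0.02,-0.001,0]], angular=[[0,0,0.98],[0,0,0.98],[0,0,0.98],[0,0,0.98],[0,0,0.98],[0,0,0.98],[0,0,0.98],[0,0,0.98]], hand=[0,0,0,0,0,0,0,0])

```text
clock: 46.03
position: [0.3433, -0.0091, 0.3432]
ee_rot: [-0.003, 0.284, 0.959, 0.0]
contact_force: [0.1, -0.9, -3.3]
width: 0.0142
gripper_force: 107.5
```

>>> carry_out(linear=[[-0.02,-0.001,0],[-0.02,-0.001,0],[-0.02,-0.001,0],[-0.015,0,0],[-0.01,0,0],[-0.005,0,0],[0,0,0],[0,0,0]], angular=[[0,0,0.98],[0,0,0.98],[0,0,0.98],[0,0,0.98],[0,0,0.98],[0,0,0.98],[0,0,0.8],[0,0,0.6]], hand=[0,0,0,0,0,0,0,0])

```text
clock: 46.7
position: [0.2985, -0.0106, 0.3434]
ee_rot: [-0.003, -0.003, 1.0, 0.001]
contact_force: [0.1, -0.7, -1.3]
width: 0.0139
gripper_force: 107.5
```

>>> carry_out(linear=[[0,0,0],[0,0,0]], angular=[[0,0,0],[0,0,0]], hand=[0,0])

```text
clock: 46.87
position: [0.2991, -0.0107, 0.3437]
ee_rot: [-0.002, -0.0, 1.0, 0.001]
contact_force: [0.6, 0.6, -2.8]
width: 0.0143
gripper_force: 107.5
```

```bash
python3 st.py
python3 - <<'E'
from h import *
st=manip.get_state(); im,c=snap('w31'); q=st['ee_rot'];Rt=R.from_quat([q[1],q[2],q[3],q[0]]).as_matrix()
# predicted lip ends, tool frame: tray x -> tool x-.09 ; tray y -> -tool y ; z: .1906-z
for p in [(-58,45,9),(-58,-45,9),(55,45,30),(55,-45,30),(0,0,3)]:
    P=st['position']+Rt@[p[0]/1e3-.09,-p[1]/1e3,.1906-p[2]/1e3]; print(p,P,proj(c,P)[0])
t=manip.get_image('top'); ct=cam('top')
cv2.imwrite('pics/t31.png',t[:,:,::-1])
for b in blobs(mask(t,(20,120,100),(35,255,255),(280,195,370,275)),100)[:2]: q=cv2.boxPoints(b[1]); print('bin',b[0],b[1],onz(ct,q,.075)[:,:2].tolist())
E
```

```text
[ 0.2991 -0.0107  0.3437] [-179.9434    0.2413] [ 0.6439  0.6165 -2.797 ] [-0.0373  0.1599 -0.0176] [-0.2697 -0.1068  2.101  -0.0001  1.1518 -1.8415]
(-58, 45, 9) [ 0.4464 -0.0554  0.1615] [254.1698 446.2152]
(-58, -45, 9) [0.4463 0.0346 0.1616] [383.8166 446.3694]
(55, 45, 30) [ 0.3335 -0.0555  0.183 ] [231.5144 335.3852]
(55, -45, 30) [0.3334 0.0345 0.1831] [406.1003 335.5037]
(0, 0, 3) [ 0.3883 -0.0104  0.1558] [318.9416 374.1161]
bin 147.0 ((341.0, 226.0), (20.0, 8.0), 90.0) [[0.4453794357862889, -0.06369837862732228], [0.44569021807614323, -0.0929230832098467], [0.37240027720515356, -0.0930646968140658], [0.3721033670771566, -0.06403181716314774]]
bin 145.0 ((304.7911682128906, 226.21469116210938), (10.0472412109375, 26.23020362854004), 4.39870548248291) [[0.36012899293658673, 0.0743763196548519], [0.4559517790810803, 0.06866400912376668], [0.4534976553755403, 0.03204446255416083], [0.35770085474570656, 0.038071758110966906]]
```

The tray is over the bin with the lip outward and the slugs still in it, by weight. I tip it slowly.

>>> carry_out(linear=[[0,-0.003,-0.003],[0,-0.003,-0.003],[0,0,-0.003],[0,0,-0.003],[0,0,-0.003],[0,0,-0.003],[0,0,-0.002],[0,0,0]], angular=[[0,0.3,0],[0,0.5,0],[0,0.6,0],[0,0.6,0],[0,0.6,0],[0,0.6,0],[0,0.6,0],[0,0.5,0]], hand=[0,0,0,0,0,0,0,0])

```text
clock: 47.63
position: [0.3003, -0.014, 0.3344]
ee_rot: [-0.173, -0.001, 0.985, 0.0]
contact_force: [0.1, 0.9, -2.6]
width: 0.0137
gripper_force: 107.5
```

>>> carry_out(linear=[[0,0,0],[0,0,0],[0.003,0,0],[0.006,0,0],[0.006,0,0],[0.006,0,0],[0.006,0,0],[0.006,0,0]], angular=[[0,0.4,0],[0,0.4,0],[0,0.4,0],[0,0.4,0],[0,0.4,0],[0,0.4,0],[0,0.4,0],[0,0.4,0]], hand=[0,0,0,0,0,0,0,0])

```text
clock: 48.3
position: [0.3172, -0.014, 0.3346]
ee_rot: [-0.296, -0.001, 0.955, 0.0]
contact_force: [-1.1, 0.5, -2.7]
width: 0.0141
gripper_force: 107.6
```

```bash
python3 st.py
```

```text
[ 0.3172 -0.014   0.3346] [-179.9148   32.4413] [-1.0919  0.4644 -2.6627] [-0.0293 -0.35    0.0382] [-0.1968  0.1427  1.9672 -0.111   1.6242 -1.7408]
```

>>> carry_out(linear=[[0.012,0,0],[0.014,0,0],[0.014,0,0],[0.014,0,0],[0.014,0,0],[0.014,0,0],[0.014,0,0],[0.014,0,0]], angular=[[0,0.4,0],[0,0.4,0],[0,0.4,0],[0,0.4,0],[0,0.4,0],[0,0.4,0],[0,0.4,0],[0,0.4,0]], hand=[0,0,0,0,0,0,0,0])

```text
clock: 48.97
position: [0.3726, -0.014, 0.3344]
ee_rot: [-0.416, -0.001, 0.91, 0.0]
contact_force: [-0.3, 0.8, -2.5]
width: 0.0139
gripper_force: 107.7
```

>>> carry_out(linear=[[0.014,0,0],[0.014,0,0],[0.014,0,0],[0.014,0,0],[0.014,0,0],[0.014,0,0],[0,0,0],[0,0,0]], angular=[[0,0.4,0],[0,0.4,0],[0,0.4,0],[0,0.4,0],[0,0.4,0],[0,0.4,0],[0,0,0],[0,0,0]], hand=[0,0,0,0,0,0,0,0])

```text
clock: 49.63
position: [0.4142, -0.014, 0.334]
ee_rot: [-0.5, -0.001, 0.866, 0.0]
contact_force: [-0.2, -0.1, -0.7]
width: 0.0141
gripper_force: 107.8
```

>>> carry_out(linear=[[0,0,0],[0,0,0],[0,0,0],[0,0,0],[0,0,0],[0,0,0]], angular=[[0,0,0],[0,0,0],[0,0,0],[0,0,0],[0,0,0],[0,0,0]], hand=[0,0,0,0,0,0])

```text
clock: 50.13
position: [0.4132, -0.0139, 0.3349]
ee_rot: [-0.501, -0.001, 0.866, 0.001]
contact_force: [0.6, -0.3, -1.8]
width: 0.0141
gripper_force: 107.8
```

```bash
python3 st.py
python3 - <<'E'
from h import *
for n in ('scene','top'): cv2.imwrite(f'pics/{n}33.png',manip.get_image(n)[:,:,::-1])
im,c=snap('w33')
d=cv2.inRange(im.max(2),0,75)
for a,r,k in blobs(mask(im,(0,0,0),(180,255,75)),60)[:12]: print(a,r)
E
```

```text
[ 0.4132 -0.0139  0.3349] [-179.8182   49.6635] [ 0.5599 -0.2856 -1.8138] [-0.0052 -0.6864 -0.0551] [-0.1442  0.419   1.7335 -0.139   2.0294 -1.7065]
31076.0 ((319.5, 327.0), (521.0, 144.0), -0.0)
624.0 ((15.539997100830078, 106.22000122070312), (51.0, 27.399999618530273), 53.13010025024414)
400.5 ((87.33019256591797, 59.59434509277344), (137.53408813476562, 5.633457183837891), 60.945396423339844)
354.5 ((90.75001525878906, 321.2500305175781), (16.970561981201172, 27.577163696289062), 45.0)
347.5 ((11.153846740722656, 321.23077392578125), (16.086305618286133, 29.399110794067383), 56.3099365234375)
259.0 ((480.36767578125, 138.72059631347656), (75.80237579345703, 23.83830451965332), 30.963756561279297)
236.0 ((396.5000305175781, 254.0), (19.091880798339844, 16.26345443725586), 45.0)
233.0 ((260.0, 253.0), (20.0, 16.0), 0.0)
226.5 ((464.00006103515625, 254.50003051757812), (20.50609588623047, 14.849242210388184), 45.0)
217.5 ((56.20000457763672, 253.4000244140625), (12.521980285644531, 23.25510597229004), 63.43495178222656)
216.0 ((124.5, 253.5), (15.0, 19.0), 90.0)
215.5 ((192.20001220703125, 253.40000915527344), (14.310833930969238, 19.677396774291992), 63.43495178222656)
```

The wrist load dropped by about 0.9 N, which is two slugs, so they have gone. I tip the tray back level and return it to its place.

>>> carry_out(linear=[[0,0,0.006],[0,0,0.006],[0,0,0.006],[0,0,0.006],[0,0,0.006],[0,0,0.006],[0,0,0.006],[0,0,0.006]], angular=[[0,-0.5,0],[0,-0.9,0],[0,-0.9,0],[0,-0.9,0],[0,-0.9,0],[0,-0.9,0],[0,-0.9,0],[0,-0.9,0]], hand=[0,0,0,0,0,0,0,0])

```text
clock: 50.95
position: [0.4131, -0.0138, 0.3594]
ee_rot: [-0.248, -0.001, 0.969, 0.0]
contact_force: [0.8, -0.4, -1.6]
width: 0.0143
gripper_force: 107.7
```

>>> carry_out(linear=[[0,0,0.006],[0,0,0.006],[0,0,0.006],[0,0,0],[0,0,0],[0,0,0],[0,0,0],[0,0,0]], angular=[[0,-0.9,0],[0,-0.9,0],[0,-0.9,0],[0,-0.9,0],[0,-0.9,0],[0,-0.9,0],[0,-0.5,0],[0,0,0]], hand=[0,0,0,0,0,0,0,0])

```text
clock: 51.62
position: [0.4119, -0.0136, 0.3684]
ee_rot: [-0.016, -0.001, 1.0, 0.0]
contact_force: [0.1, 1.4, -2.8]
width: 0.0143
gripper_force: 107.6
```

>>> carry_out(linear=[[0,0,0],[0,0,0]], angular=[[0,0,0],[0,0,0]], hand=[0,0])

```text
clock: 51.78
position: [0.4131, -0.0138, 0.3678]
ee_rot: [-0.017, -0.001, 1.0, 0.0]
contact_force: [0.2, 0.7, -1.6]
width: 0.0138
gripper_force: 107.6
```

```bash
python3 st.py; python3 -c "
from h import *
q=manip.get_state()['ee_rot']; Rt=R.from_quat([q[1],q[2],q[3],q[0]]).as_matrix(); print(Rt)"
```

```text
[ 0.4131 -0.0138  0.3678] [-179.9026    1.9841] [ 0.2368  0.6673 -1.6038] [-0.0094  0.0851 -0.0119] [-0.1992  0.0669  1.8677 -0.0068  1.241  -1.7693]
[[-0.9994 -0.0017 -0.0346]
 [-0.0017  1.      0.0004]
 [ 0.0346  0.0004 -0.9994]]
```

>>> carry_out(linear=[[0,0,0],[0.01,0.001,0],[0.012,0.001,0],[0.012,0.001,0],[0.012,0.001,0],[0.012,0.001,0],[0.012,0.001,0],[0.012,0.001,0]], angular=[[0,-0.43,0],[0,0,-0.6],[0,0,-0.98],[0,0,-0.98],[0,0,-0.98],[0,0,-0.98],[0,0,-0.98],[0,0,-0.98]], hand=[0,0,0,0,0,0,0,0])

```text
clock: 52.45
position: [0.4549, -0.0103, 0.3673]
ee_rot: [-0.0, 0.257, 0.966, -0.0]
contact_force: [0.0, 0.4, -1.9]
width: 0.0143
gripper_force: 107.7
```

>>> carry_out(linear=[[0.012,0.001,0],[0.012,0.001,0],[0.012,0.001,0],[0.012,0.001,0],[0.012,0.001,0],[0.012,0.001,0],[0.012,0.001,0],[0.012,0.001,0]], angular=[[0,0,-0.98],[0,0,-0.98],[0,0,-0.98],[0,0,-0.98],[0,0,-0.98],[0,0,-0.98],[0,0,-0.98],[0,0,-0.98]], hand=[0,0,0,0,0,0,0,0])

```text
clock: 53.12
position: [0.503, -0.0063, 0.3672]
ee_rot: [-0.0, 0.543, 0.84, -0.001]
contact_force: [-0.3, 0.7, -2.0]
width: 0.0139
gripper_force: 107.7
```

>>> carry_out(linear=[[0.012,0.001,0],[0.012,0.001,0],[0.012,0.001,0],[0.012,0.001,0],[0.012,0.001,0],[0.012,0.001,0],[0.012,0.001,0],[0.012,0.001,0]], angular=[[0,0,-0.98],[0,0,-0.98],[0,0,-0.98],[0,0,-0.98],[0,0,-0.98],[0,0,-0.98],[0,0,-0.98],[0,0,-0.98]], hand=[0,0,0,0,0,0,0,0])

```text
clock: 53.78
position: [0.551, -0.0023, 0.3671]
ee_rot: [-0.0, 0.775, 0.631, -0.001]
contact_force: [0.7, 0.3, -2.1]
width: 0.014
gripper_force: 107.7
```

>>> carry_out(linear=[[0.012,0.001,0],[0.012,0.001,0],[0.012,0.001,0],[0.012,0.001,0],[0.012,0.001,0],[0.012,0.001,0],[0.012,0.001,0],[0.012,0.001,0]], angular=[[0,0,-0.98],[0,0,-0.98],[0,0,-0.98],[0,0,-0.98],[0,0,-0.98],[0,0,-0.98],[0,0,-0.98],[0,0,-0.98]], hand=[0,0,0,0,0,0,0,0])

```text
clock: 54.45
position: [0.599, 0.0017, 0.367]
ee_rot: [-0.0, 0.932, 0.361, -0.001]
contact_force: [0.2, -0.8, -2.0]
width: 0.0138
gripper_force: 107.7
```

>>> carry_out(linear=[[0.012,0.001,0],[0.012,0.001,0],[0.012,0.001,0],[0.012,0.001,0],[0.012,0.001,0],[0.012,0.001,0],[0.012,0,0],[0.005,0,0]], angular=[[0,0,-0.98],[0,0,-0.98],[0,0,-0.98],[0,0,-0.98],[0,0,-0.98],[0,0,-0.98],[0,0,-0.6],[0,0,0]], hand=[0,0,0,0,0,0,0,0])

```text
clock: 55.12
position: [0.644, 0.0047, 0.3669]
ee_rot: [0.0, 0.994, 0.112, -0.001]
contact_force: [0.4, 0.0, -1.7]
width: 0.0138
gripper_force: 107.7
```

>>> carry_out(linear=[[0,0,-0.05],[0,0,-0.07],[0,0,-0.07],[0,0,-0.06],[0,0,-0.04],[0,0,0],[0,0,0]], angular=[[0,0,0],[0,0,0],[0,0,0],[0,0,0],[0,0,0],[0,0,0],[0,0,0]], hand=[0,0,0,0,0,0,0])

```text
clock: 55.7
position: [0.6427, 0.0047, 0.2214]
ee_rot: [-0.0, 0.994, 0.113, -0.002]
contact_force: [-0.2, -0.5, -1.6]
width: 0.014
gripper_force: 107.5
```

```bash
python3 st.py
python3 - <<'E'
from h import *
t=manip.get_image('top'); sc=manip.get_image('scene')
cv2.imwrite('pics/t34.png',t[:,:,::-1]);cv2.imwrite('pics/s34.png',sc[:,:,::-1])
for n,im,roi in (('top',t,(303,216,346,258)),('scene',sc,(316,155,381,210))):
    print(n,[(b[0],b[1][0],b[1][1]) for b in blobs(mask(im,(0,0,0),(180,150,110),roi),4)])
    o=cv2.imread(f"pics/{n}0.png")[:,:,::-1].copy(); print(' before',[(b[0],b[1][0]) for b in blobs(mask(o,(0,0,0),(180,150,110),roi),4)])
E
```

```text
[0.6427 0.0047 0.2214] [12.9338 -0.2609] [-0.1632 -0.4557 -1.5798] [ 0.0182 -0.0912  0.0299] [-0.1007  0.5185  1.6011 -0.001   1.0265  1.2449]
top [(53.0, (333.28619384765625, 233.5541229248047), (3.634695053100586, 35.014225006103516))]
 before []
scene [(209.5, (369.0, 164.5), (19.0, 22.0)), (111.5, (367.0, 203.5), (11.0, 26.0)), (107.5, (325.5, 203.5), (11.0, 19.0)), (6.0, (317.0000305175781, 191.50001525878906), (4.949747085571289, 2.1213202476501465)), (4.5, (340.2500305175781, 182.25001525878906), (3.535533905029297, 1.4142134189605713))]
 before [(210.0, (370.0, 164.5)), (184.5, (321.25, 203.24998474121094)), (108.5, (367.77447509765625, 203.42262268066406))]
```

>>> carry_out(linear=[[0.014,0,0],[0,0,-0.02],[0,0,-0.02],[0,0,-0.014],[0,0,-0.005],[0,0,0],[0,0,0]], angular=[[0,0,-1],[0,-0.08,0],[0,0,0],[0,0,0],[0,0,0],[0,0,0],[0,0,0]], hand=[0,0,0,0,0,0,0])

```text
clock: 56.38
position: [0.6499, 0.0046, 0.1934]
ee_rot: [0.0, 0.997, 0.072, 0.003]
contact_force: [0.6, -0.6, -1.8]
width: 0.0144
gripper_force: 107.7
```

```bash
python3 st.py
```

```text
[0.6499 0.0046 0.1934] [8.3092 0.295 ] [ 0.5949 -0.6276 -1.8207] [ 0.0231 -0.0587 -0.0145] [-0.0998  0.5548  1.6159 -0.0001  0.9656  1.326 ]
```

>>> carry_out(linear=[[0,0,-0.003],[0,0,0],[0,0,-0.002],[0,0,0],[0,0,0]], angular=[[0,0,0],[0,0,0],[0,0,0],[0,0,0],[0,0,0]], hand=[0,0,0,0,0])

```text
clock: 56.8
position: [0.6501, 0.0046, 0.1911]
ee_rot: [0.001, 0.997, 0.072, 0.003]
contact_force: [1.2, 0.2, -0.2]
width: 0.0137
gripper_force: 107.9
```

>>> carry_out(linear=[[0,0,0],[0,0,0],[0,0,0],[0,0,0],[0,0,0],[0,0,0],[0,0,0],[0,0,0]], angular=[[0,0,0],[0,0,0],[0,0,0],[0,0,0],[0,0,0],[0,0,0],[0,0,0],[0,0,0]], hand=[1,1,1,1,1,1,1,1])

```text
clock: 57.47
position: [0.6499, 0.0046, 0.1907]
ee_rot: [0.0, 0.997, 0.072, 0.003]
contact_force: [0.6, 0.4, 0.7]
width: 0.0852
gripper_force: 0.0
```

>>> carry_out(linear=[[0,0,0.02],[0,0,0.05],[0,0,0.07],[0,0,0.07],[0,0,0.07],[0,0,0.07],[0,0,0.05],[0,0,0]], angular=[[0,0,0],[0,0,0],[0,0,0],[0,0,0],[0,0,0],[0,0,0],[0,0,0],[0,0,0]], hand=[1,1,1,1,1,1,1,1])

```text
clock: 58.13
position: [0.6509, 0.0046, 0.3988]
ee_rot: [0.002, 0.997, 0.072, 0.009]
contact_force: [0.6, 0.4, 0.3]
width: 0.0857
gripper_force: 0.0
```

```bash
python3 - <<'E'
from h import *
im,c=snap('w35')
for x in blobs(mask(im,(100,120,60),(130,255,255)),200)[:1]:
    print('bar',x[1],onz(c,cv2.boxPoints(x[1]),.042)[:,:2].round(4).tolist())
b=[x for x in blobs(mask(im,(0,0,130),(180,50,255),(200,150,440,400)),800)][:1]
for x in b:
    print('tray',x[0],x[1],onz(c,cv2.boxPoints(x[1]),.02)[:,:2].round(3).tolist())
    k=np.zeros(im.shape[:2],np.uint8); cv2.drawContours(k,[x[2]],-1,255,-1); k=cv2.erode(k,np.ones((9,9)))
    print('dark px in tray',int(((im.max(2)<110)&(k>0)).sum()),'min',im.max(2)[k>0].min())
E
python3 st.py
```

```text
bar ((318.0, 176.0), (76.0, 14.0), 90.0) [[0.6982, 0.0185], [0.7003, 0.004], [0.6171, -0.0086], [0.6149, 0.007]]
tray 5960.5 ((317.5, 248.5), (89.0, 77.0), 90.0) [[0.614, 0.046], [0.627, -0.045], [0.507, -0.067], [0.493, 0.033]]
dark px in tray 4 min 107
[0.6503 0.0046 0.3956] [8.3029 0.7747] [-0.1216  0.5384 -0.9317] [ 0.0407  0.0263 -0.0099] [-0.0998  0.3904  1.3546 -0.      1.3827  1.3261]
```

The tray is back flat, empty and in its place. Now I check the bin, then the lifter and rack.

>>> carry_out(linear=[[-0.0144,-0.006,0],[-0.0144,-0.006,0],[-0.0144,-0.006,0],[-0.0144,-0.006,0],[-0.0144,-0.006,0],[-0.0144,-0.006,0],[-0.0144,-0.006,0],[-0.0144,-0.006,0]], angular=[[0,0,0.975],[0,0,0.975],[0,0,0.975],[0,0,0.975],[0,0,0.975],[0,0,0.975],[0,0,0.975],[0,0,0.975]], hand=[1,1,1,1,1,1,1,1])

```text
clock: 58.85
position: [0.5914, -0.0194, 0.3894]
ee_rot: [-0.001, 0.926, 0.377, 0.001]
contact_force: [0.9, -0.1, 0.5]
width: 0.0851
gripper_force: 0.0
```

>>> carry_out(linear=[[-0.0144,-0.006,0],[-0.0144,-0.006,0],[-0.0144,-0.006,0],[-0.0144,-0.006,0],[-0.0144,-0.006,0],[-0.0144,-0.006,0],[-0.0144,-0.006,0],[-0.0144,-0.006,0]], angular=[[0,0,0.975],[0,0,0.975],[0,0,0.975],[0,0,0.975],[0,0,0.975],[0,0,0.975],[0,0,0.975],[0,0,0.975]], hand=[1,1,1,1,1,1,1,1])

```text
clock: 59.52
position: [0.5337, -0.0434, 0.3895]
ee_rot: [-0.002, 0.766, 0.643, 0.002]
contact_force: [0.9, -0.8, -0.3]
width: 0.0855
gripper_force: 0.0
```

>>> carry_out(linear=[[-0.0144,-0.006,0],[-0.0144,-0.006,0],[0,0,0],[0,0,0]], angular=[[0,0,0.975],[0,0,0.975],[0,0,0],[0,0,0]], hand=[1,1,1,1])

```text
clock: 59.85
position: [0.5198, -0.0493, 0.39]
ee_rot: [-0.002, 0.716, 0.698, 0.002]
contact_force: [0.5, -0.4, -0.1]
width: 0.0853
gripper_force: 0.0
```

```bash
python3 -c "
from h import *
snap('w36')"; python3 st.py
```

```text
[ 0.5202 -0.0493  0.3902] [88.6239  0.3159] [-0.7417 -0.1573  0.1595] [-0.0127 -0.0621  0.0379] [-0.2297  0.2059  1.6384  0.0057  1.2979 -0.2072]
```

>>> carry_out(linear=[[-0.029,0.064,0],[-0.029,0.064,0],[-0.029,0.064,0],[-0.029,0.064,0],[-0.029,0.064,0],[-0.029,0.064,0],[-0.029,0.064,0],[-0.029,0.064,0]], angular=[[0,0,0],[0,0,0],[0,0,0],[0,0,0],[0,0,0],[0,0,0],[0,0,0],[0,0,0]], hand=[1,1,1,1,1,1,1,1])

```text
clock: 60.57
position: [0.4035, 0.2084, 0.3906]
ee_rot: [-0.001, 0.715, 0.699, 0.002]
contact_force: [1.1, 0.5, -0.1]
width: 0.0856
gripper_force: 0.0
```

>>> carry_out(linear=[[0,0,0],[0,0,0],[0,0,0]], angular=[[0,0,0],[0,0,0],[0,0,0]], hand=[1,1,1])

```text
clock: 60.82
position: [0.4045, 0.2069, 0.3906]
ee_rot: [-0.001, 0.715, 0.699, 0.002]
contact_force: [0.2, -0.1, -0.2]
width: 0.0852
gripper_force: 0.0
```

```bash
python3 st.py
python3 - <<'E'
from h import *
im,c=snap('w37')
for x in blobs(mask(im,(5,120,100),(18,255,255)),200)[:1]: print('bar',x[1],onz(c,cv2.boxPoints(x[1]),.054)[:,:2].round(4).tolist())
for x in blobs(mask(im,(0,0,150),(180,60,255),(240,0,400,260)),300)[:2]: print('blade',x[0],x[1],onz(c,cv2.boxPoints(x[1]),.003)[:,:2].round(4).tolist())
for x in blobs(mask(im,(95,70,30),(120,255,160),(200,0,450,380)),500)[:2]: print('mat',x[1],onz(c,cv2.boxPoints(x[1]),.001)[:,:2].round(4).tolist())
a,_=load('w36')
cv2.imwrite('pics/m37.png',np.vstack([a[:290,:,::-1],im[:300,:,::-1]]))
E
```

```text
[0.4045 0.2069 0.3906] [88.7694  0.2609] [ 0.2471 -0.0682 -0.2469] [-0.0851  0.0629 -0.0381] [0.3178 0.1012 1.7682 0.004  1.2693 0.3381]
bar ((318.5, 196.0), (15.0, 82.0), 0.0) [[0.3945, 0.1479], [0.3972, 0.2369], [0.4121, 0.2366], [0.4108, 0.1475]]
blade 3934.0 ((318.4999694824219, 84.99998474121094), (32.99999237060547, 135.99996948242188), 0.0) [[0.3854, 0.2311], [0.3908, 0.3698], [0.4244, 0.3691], [0.4236, 0.2303]]
mat ((318.5, 115.0), (228.0, 97.0), 90.0) [[0.3589, 0.3853], [0.457, 0.3832], [0.4635, 0.1332], [0.3412, 0.136]]
```

View pics/m37.png

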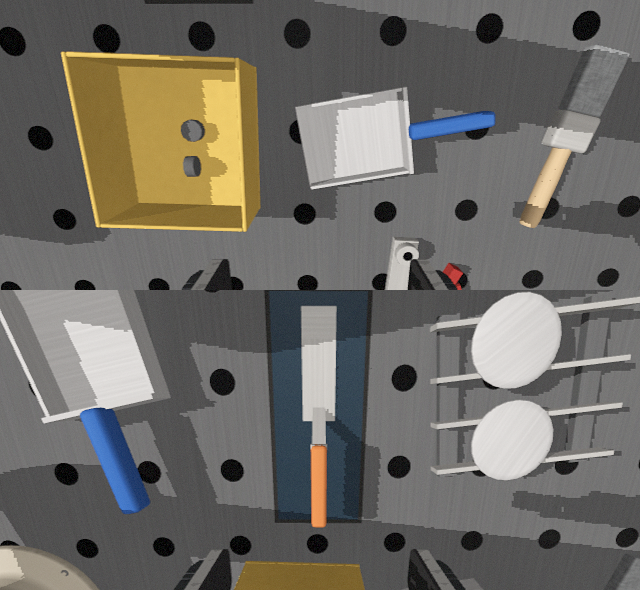

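Top half: two slugs lie in the bin at (192,130) and (192,166), and the tray is empty and flat. Bottom half: both discs sit across the rails at (516,340) and (512,440), and the lifter is centred on its mat at (318,415). To finish in the asked order, I regrip the lifter once, lift it and lay it on the mat again as the last action.

>>> carry_out(linear=[[0,0,-0.06],[0,0,-0.07],[0,0,-0.07],[0,0,-0.07],[0,0,-0.06],[0,0,-0.04],[0,0,-0.013],[0,0,0]], angular=[[0,0,0],[0,0,0],[0,0,0],[0,0,0],[0,0,0],[0,0,0],[0,0,0],[0,0,0]], hand=[1,1,1,1,1,1,1,1])

```text
clock: 61.53
position: [0.4044, 0.2055, 0.1977]
ee_rot: [-0.002, 0.716, 0.698, 0.0]
contact_force: [-0.5, 0.1, 0.7]
width: 0.0852
gripper_force: 0.0
```

>>> carry_out(linear=[[0,0,0],[0,0,0],[0,0,0],[0,0,0],[0,0,0],[0,0,0],[0,0,0],[0,0,0]], angular=[[0,0,0],[0,0,0],[0,0,0],[0,0,0],[0,0,0],[0,0,0],[0,0,0],[0,0,0]], hand=[0,0,0,0,0,0,0,0], force=80)

```text
clock: 62.2
position: [0.4043, 0.2067, 0.1999]
ee_rot: [-0.001, 0.715, 0.699, 0.003]
contact_force: [-0.8, -2.2, 6.3]
width: 0.0147
gripper_force: 79.1
```

>>> carry_out(linear=[[0,0,0],[0,0,0.02],[0,0,0.03],[0,0,0.02],[0,0,0],[0,0,0]], angular=[[0,0,0],[0,0,0],[0,0,0],[0,0,0],[0,0,0],[0,0,0]], hand=[0,0,0,0,0,0])

```text
clock: 62.7
position: [0.4042, 0.2067, 0.2343]
ee_rot: [-0.001, 0.715, 0.699, 0.003]
contact_force: [0.5, 0.0, -1.4]
width: 0.0145
gripper_force: 78.3
```

```bash
python3 st.py
```

```text
[0.4042 0.2067 0.2343] [88.7559  0.3029] [ 0.456   0.0092 -1.437 ] [-0.136   0.0174 -0.0107] [0.3174 0.2669 2.0085 0.0057 0.8625 0.3354]
```

>>> carry_out(linear=[[0,0,-0.02],[0,0,-0.025],[0,0,-0.015],[0,0,-0.008],[0,0,0],[0,0,0]], angular=[[0,0,0],[0,0,0],[0,0,0],[0,0,0],[0,0,0],[0,0,0]], hand=[0,0,0,0,0,0])

```text
clock: 63.2
position: [0.404, 0.2065, 0.1997]
ee_rot: [-0.002, 0.715, 0.699, 0.002]
contact_force: [0.0, 1.6, -1.9]
width: 0.0144
gripper_force: 78.7
```

>>> carry_out(linear=[[0,0,0],[0,0,0],[0,0,0],[0,0,0],[0,0,0],[0,0,0],[0,0,0],[0,0,0]], angular=[[0,0,0],[0,0,0],[0,0,0],[0,0,0],[0,0,0],[0,0,0],[0,0,0],[0,0,0]], hand=[1,1,1,1,1,1,1,1])

```text
clock: 63.87
position: [0.4042, 0.2066, 0.2003]
ee_rot: [-0.001, 0.715, 0.699, 0.002]
contact_force: [-0.4, -0.1, -0.0]
width: 0.0853
gripper_force: 0.0
```

>>> carry_out(linear=[[0,0,0.02],[0,0,0.05],[0,0,0.07],[0,0,0.07],[0,0,0.07],[0,0,0.07],[0,0,0.04],[0,0,0]], angular=[[0,0,0],[0,0,0],[0,0,0],[0,0,0],[0,0,0],[0,0,0],[0,0,0],[0,0,0]], hand=[1,1,1,1,1,1,1,1])

```text
clock: 64.53
position: [0.4054, 0.2071, 0.4002]
ee_rot: [0.001, 0.715, 0.699, 0.007]
contact_force: [-0.2, -0.1, -0.1]
width: 0.0855
gripper_force: 0.0
```

>>> carry_out(linear=[[0,0,0],[0,0,0],[0,0,0]], angular=[[0,0,0],[0,0,0],[0,0,0]], hand=[1,1,1])

```text
clock: 64.78
position: [0.4037, 0.2064, 0.3936]
ee_rot: [-0.002, 0.715, 0.699, 0.001]
contact_force: [-0.0, 0.4, -0.3]
width: 0.0855
gripper_force: 0.0
```

```bash
python3 st.py
python3 - <<'E'
from h import *
im,c=snap('w38')
for x in blobs(mask(im,(5,120,100),(18,255,255)),200)[:1]: print('bar',x[1],onz(c,cv2.boxPoints(x[1]),.054)[:,:2].round(4).tolist())
for x in blobs(mask(im,(0,0,150),(180,60,255),(240,0,400,260)),300)[:2]: print('blade',x[0],x[1],onz(c,cv2.boxPoints(x[1]),.003)[:,:2].round(4).tolist())
for x in blobs(mask(im,(0,0,150),(180,60,255),(420,0,640,200)),800)[:3]: print('discs/rails',x[0],x[1])
t=manip.get_image('top');ct=cam('top')
a=blobs(mask(t,(100,120,80),(130,255,255),(290,120,350,195)),5)[0]; print('tray bar',onz(ct,[a[1][0]],.04)[0])
E
```

```text
[0.4037 0.2064 0.3936] [88.7386  0.2266] [-0.0099  0.4121 -0.3029] [-0.0428  0.0513  0.0052] [0.3172 0.0986 1.7634 0.0046 1.2802 0.3379]
bar ((320.5, 194.0), (82.0, 15.0), 90.0) [[0.3971, 0.2378], [0.4122, 0.2375], [0.411, 0.1479], [0.3946, 0.1482]]
blade 3906.0 ((320.5, 85.5), (139.0, 33.0), 90.0) [[0.3906, 0.3708], [0.4245, 0.37], [0.4239, 0.2268], [0.3852, 0.2277]]
discs/rails 7746.5 ((535.5, 49.5), (95.0, 207.0), 90.0)
discs/rails 5848.0 ((527.0, 148.5), (79.0, 190.0), 90.0)
tray bar [0.6546 0.0033 0.04  ]
```

Everything is in place, so I hand it in.

```bash
python3 -c "
from rig import manip
print(manip.sign_off())"
```

```text
the job is handed in; nothing more can be done
None
```

The job is handed in: both discs present sit flat on the rack rails, both slugs are in the scrap bin, the tray is empty and flat on the table, and the lifter lies centred lengthwise on its mat with the gripper clear of everything.

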